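# Feed a battery brick along the tray rail with a push stick

### The job

Take the wooden push stick by its upright grip and, touching the loose battery brick with nothing but the stick, first push the brick sideways against the tray's guide rail, near where it stands, then feed it along the rail, keeping it against the rail all the way, until it is fully home against the end stop. Then lay the stick flat on its base on the black bench top, off the tray, let go of it, and leave everything else on the bench where it is.

Things in the scene. Friction and masses are not known exactly. Their poses are not given: they have to be found in the camera images.
- tray: Fixed aluminium bay tray. Origin: on the bench, under the plate. +x is the feed direction along the rail, +y points across the tray to the rail, z up. Plate 8 mm thick, x -180 to 220, y -100 to 170 mm. Two fitted battery bricks (fixed, tops 68 mm above the bench) stand beyond the rail, y 78 to 158 mm.
- rail_face (a point): Middle of the top edge of the guide rail's guiding face, 43 mm above the bench; same axes as the tray. The rail is a straight bar, 20 mm thick, standing on the plate along x, tray x -160 to 220 mm; its guiding face looks to -y and is the plane tray y = +50 mm.
- stop_face (a point): Middle of the top edge of the end stop's face, 43 mm above the bench; same axes as the tray. The stop is a bar across the tray at the rail's +x end, tray y -100 to +50 mm; its face looks to -x and is the plane tray x = +190 mm.
- module_center (a point): Centre of the loose battery brick to be fed: dark block with black end plates, 120 mm long (x), 80 wide (y), 60 high, 0.5 to 0.9 kg. It stands on the tray plate, its middle 14 to 34 mm short of lying against the rail, its x within 9 degrees of the tray's x. Home against rail and stop its centre is at tray x = 130, y = 10 mm.
- stick_grip (a point): Pale wooden push stick, 0.22 kg, on its base on the bench: middle of its upright grip rib, 55 mm above its underside. +x to its nose, +y left, z up. Rib 90 mm long (x), 22 wide (y), 30 to 77 mm above the underside. Base bar under it 30 high, 36 wide, x -90 to 90. Balance point about 15 mm ahead of this point.
- stick_nose (a point): Inner corner of the stick's L-shaped nose, half-way up its 30 mm height; same axes as the grip, from which it lies x +90, y -18, z -40 mm. From here a flat bearing face runs 36 mm to +y (it pushes the brick's rear end) and a lip, 14 mm thick, runs 65 mm to +x (its +y face presses the brick's side away from the rail).
- screwdriver: Bystander: screwdriver lying near the robot; low and flat, about 30 mm high at most.
- wrench: Bystander: steel spanner lying near the robot; low and flat, about 30 mm high at most.
- meter: Bystander: grey hand-held meter, 150 x 75 x 34 mm. Origin: its underside.
- jar: Bystander: jar with a steel lid, 70 mm wide, 90 mm high. Origin: its underside.
- profile: Bystander: L-shaped aluminium profile, 200 x 40 x 40 mm. Origin: its underside.
- cover: Bystander: orange connector cover, 90 x 60 x 42 mm. Origin: its underside.
- parts_bin: Bystander: open grey parts bin, 160 x 120 x 60 mm. Origin: its underside.
Things that resemble listed ones, but are neither listed nor needed, are in the scene too. Of the things shaped like the part that bears stick_grip, the wooden one is meant.

How it is judged (in metres and radians):
On the way, in this order (a step that is already met when the one before it is completed fails the run):
1. the brick lies against the rail (within 6 mm and 4 degrees) before it has been fed farther than tray x = 60 mm (y of module_center in the frame of tray above 0.004 m and angle between the x axis of module_center and the x axis of tray, either way round below 0.07 rad and x of module_center in the frame of tray below 0.06 m), for 0.1 s.
2. the brick is being fed by the stick, held in the gripper (x of module_center in the frame of tray between 0.03 and 0.128 m and contact force between stick and module above 0.2 N and contact force between the fingers and stick above 1 N), for 0.04 s.
3. the brick is home against the end stop (x of module_center in the frame of tray above 0.124 m and y of module_center in the frame of tray above 0.004 m), for 0.1 s.
At the end, for the whole second after the job is handed in: The brick stands flat on the plate within 6 mm of the end stop and within 6 mm of the rail, parallel to it within 3.4 degrees; the stick lies flat on its base on the bench top (not on the tray or touching it or the brick); both at rest (all of step 3 and angle between the x axis of module_center and the x axis of tray, either way round below 0.06 rad and height (world z) of module_center below 0.044 m and angle between module_center's own z axis and vertical below 0.05 rad and height (world z) of stick_grip below 0.06 m and angle between stick_grip's own z axis and vertical below 0.06 rad and contact force between stick and module below 0.05 N and contact force between stick and tray below 0.05 N and linear speed of each of module, stick below 0.01 m/s).
It fails at once if the gripper or arm touches the brick (contact force between any of the fingers, the arm and module above 0.5 N).
It fails at once if once fed past tray x = 60 mm, the brick leaves the rail by more than 9 mm or turns more than 7 degrees from it (x of module_center in the frame of tray above 0.06 m and (y of module_center in the frame of tray below 0.001 m or angle between the x axis of module_center and the x axis of tray, either way round above 0.12 rad)).
It fails at once if the brick is tipped or lifted (angle between module_center's own z axis and vertical above 0.2 rad or height (world z) of module_center above 0.06 m).
It fails at once if a bystander is moved more than 30 mm (distance of any of screwdriver, wrench, meter, jar, profile, cover, parts_bin from where it was at the start of the episode above 0.03 m).
It also fails if it takes over 54 s, if anything falls off the work surface, if the arm or the gripper's body presses on something with over 40 N, if the wrist force passes 120 N, or if a joint passes its speed limit or range.

### The arm

A 6-joint arm with a two-finger parallel gripper is mounted at the origin on the work surface. World frame = base frame: x ahead of the robot, y to its left, z up, the work surface at z = 0. Lengths are in mm, angles in rad, forces in N, time in s.
With the tool pointing down it reaches from about 275 to 750 mm from the base axis. Payload 10.2 kg.
Tool frame: the origin (TCP) lies at the very end of the fingers, on their centre line; the grasp point (between the pads) lies 19 mm behind it (ctrl.pinch_z is the distance from the TCP to the grasp point, in mm); y points along the fingers, z is the direction in which the jaws open and shut, and the axes are right-handed (so a half turn about y gives the same grasp; the last joint's range is limited). The gripper opens to 85 mm and grips with 20 to 120 N. Pads are 22 mm wide; open, the fingers measure 114 mm over their backs; the gripper's body (76 mm by 85 mm) begins 54 mm behind the grasp point. The pads swing forward as they close: fully open they stand 13 mm farther back than shut.
Start: joints at [-1.371, 0.313, 1.498, -0, 1.331, -0.223], TCP at [215.404, -478.782, 192.594] pointing down, gripper open.
Joint ranges: [-2.94, 2.94], [-0.97, 2.17], [0.19, 2.56], [-1.23, 4.37], [0.02, 3.11], [-2.88, 2.88]. Speed limits (rad/s): [2.39, 2.39, 3.01, 3.14, 3.14, 3.14].

### API

Orientations are given as a unit quaternion [w, x, y, z].
In Python, from rig import sense, eyes, ctrl gives the robot as it stands. The module is installed in compiled form; this text tells all that it offers.
- The arm moves only by the shell command python3 -m handwheel 'ROWS' [FORCE]. ROWS is JSON, a list of rows, each an object of numbers: "grip": the finger opening in mm, from 0 to 85.4; "tx", "ty", "tz": the shift along the tool's x, y, z in mm; "wx", "wy", "wz": the turn, a rotation vector about the tool's x, y, z in rad. In form: [{"grip": .., "tx": .., "ty": .., "tz": .., "wx": .., "wy": .., "wz": ..}, ...]. A call has 1 to 10 rows; each row shifts and turns the commanded pose from where the row before left it, along the tool's axes as they then stand; what a row does not reach is not made up. A row lasts 1/12 s, in which the tool goes at most 41.7 mm and 7.16 degrees, less where a joint would pass 70% of its speed; a pose out of reach is approached as far as the arm can. A call is refused whole if a number of a shift passes 41.7 or a number of a turn 0.125, either way. A call with a gripper value outside its range is refused whole. The fingers move at their own pace and stop on an object; FORCE is the grip in N (left out, the last holds). Time passes only in rows, so rows that do not move let the fingers close. It gives the time, the measured TCP pose, the force and the opening at its end, in the units of the state.
- sense(): the state, without advancing time (a new reading comes with each control period).
- eyes.capture(name): name is "scene" or "top"; returns a dict with "pixels" (384x512x3 uint8, red, green, blue), "mtx" (3x3 intrinsics, pixels), "R" (3x3) and "t" (3): a world point X has camera coordinates R X + t. Camera axes: x right, y down, z forward; pixel columns grow to the right and rows downward; lengths in mm; the calibration is good to about 2 mm. A picture is of the moment at which its call begins. There is no depth.
- ctrl.finish_job(): hands the job in, once; it reports no verdict.
The state is a dict: "time_s": time; "joints": joint angles; "dq": joint speeds; "tau": joint torques, N m; "eef_pos": TCP position; "ee_rot": TCP orientation; "force": force on the tool from outside, world axes, zero at the start; "wrist_torque": the same for the moment, N m; "grip_width": opening from 0.0 (shut) to 1.0 (fully open).
Only numpy, scipy, OpenCV 4.12 (cv2) and the standard library are available. Lean on these libraries where they do the work, as an engineer would, in place of code of your own. Each camera call takes 0.05 s, during which the arm holds its last target.

## Working session

There is one attempt and no reset: what is moved stays moved. The work goes in short steps, Python scripts to look and compute and a shell command to move; the robot and the scene stay as the last step left them, time stands still between calls to the robot, and variables do not carry over. Pictures are saved under pics/ and viewed, and the job is handed in when it is done.

```bash
mkdir -p pics; python3 - <<'E'
from rig import sense, eyes, ctrl
import cv2,numpy as np
print(sense(), ctrl.pinch_z)
for n in("scene","top"):
    c=eyes.capture(n); cv2.imwrite(f"pics/{n}0.png",c["pixels"][:,:,::-1]); print(n,c["mtx"],c["R"],c["t"],-c["R"].T@c["t"])
E
```

```text
{'time_s': 0.0, 'joints': array([-1.37142258e+00,  3.13443658e-01,  1.49847845e+00, -1.87644522e-06,
        1.33102192e+00, -2.23395135e-01]), 'dq': array([-0.00087236,  0.00069146,  0.00060585,  0.00133142,  0.00054666,
       -0.00176396]), 'tau': array([-5.87933046e-04, -4.12262821e+01, -2.59741312e+01, -2.52825512e-04,
        4.12146954e-03,  9.47549154e-06]), 'eef_pos': array([ 215.32457526, -478.45018973,  192.02279467]), 'ee_rot': array([ 0.14836592, -0.14835574,  0.69184512, -0.69088961]), 'force': array([-0.45554717,  0.35773016, -0.69357625]), 'wrist_torque': array([-0.02654868,  0.02511854,  0.03763903]), 'grip_width': 1.0043390011962048} 18.700000000000003
scene [[412.49722303   0.         256.73507122]
 [  0.         412.49722303 195.39501898]
 [  0.           0.           1.        ]] [[ 0.0552497   0.99845978 -0.00505439]
 [ 0.72682715 -0.0436887  -0.68542949]
 [-0.68459459  0.0341961  -0.72812146]] [ -29.42319766 -265.82366899 1651.05787547] [1325.13878077  -38.69535723 1019.8185803 ]
top [[421.94622124   0.         260.62742446]
 [  0.         421.94622124 186.02376529]
 [  0.           0.           1.        ]] [[ 0.02472595 -0.99953082  0.01807657]
 [-0.99720082 -0.02593656 -0.07012718]
 [ 0.07056312 -0.01629201 -0.99737426]] [ -17.54375328  460.04938592 1336.2066283 ] [ 364.90850002   16.16606854 1365.27719498]
```

```bash
python3 - <<'E'
import cv2
for n in("scene","top"):
    i=cv2.imread(f"pics/{n}0.png"); cv2.imwrite(f"pics/{n}0b.png",cv2.resize(i,(800,600),interpolation=cv2.INTER_CUBIC))
E
```

```text
(no output)
```

View pics/scene0b.png

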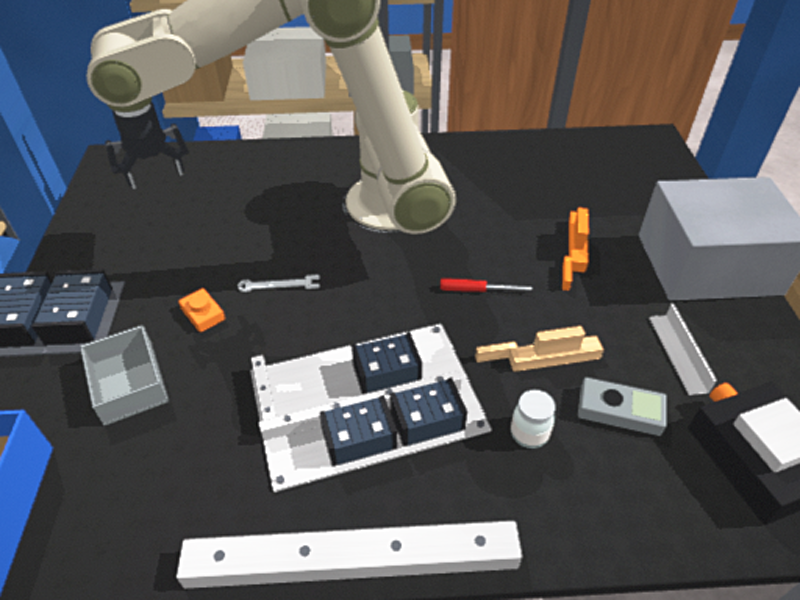

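View pics/top0b.png

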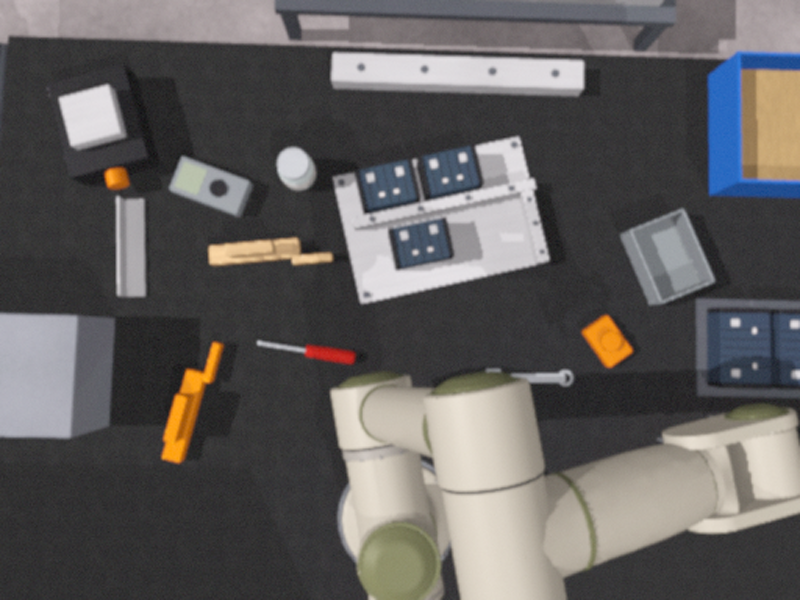

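The scene view shows the wooden stick at 800-px (540,345) and the tray at (370,400). The top view has the stick at (265,252) with its nose pointing right, the brick at (420,243), the rail above the brick, and the end stop at the right (537,230). The feed direction is therefore roughly world −y. I'll crop in and measure.

```bash
python3 - <<'E'
import cv2
i=cv2.imread("pics/scene0.png")[195:320,150:400]; cv2.imwrite("pics/s1.png",cv2.resize(i,None,fx=3.2,fy=3.2,interpolation=cv2.INTER_CUBIC))
i=cv2.imread("pics/top0.png")[80:200,125:365]; cv2.imwrite("pics/t1.png",cv2.resize(i,None,fx=3.2,fy=3.2,interpolation=cv2.INTER_CUBIC))
E
```

```text
(no output)
```

View pics/s1.png

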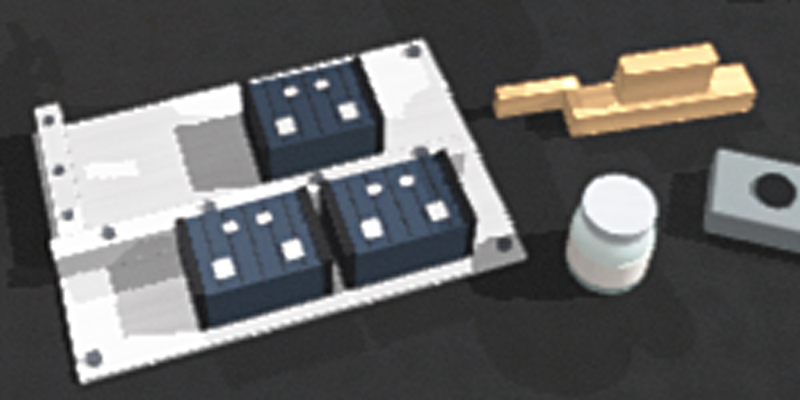

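View pics/t1.png

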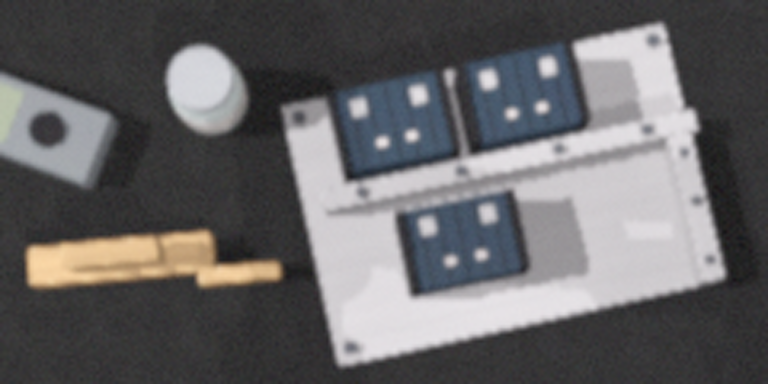

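```bash
cat > h.py <<'E'
import numpy as np,cv2
from rig import sense,eyes,ctrl
def ray(c,p):
    d=np.linalg.inv(c["mtx"])@np.array([p[0],p[1],1.]); return -c["R"].T@c["t"], c["R"].T@d
def onz(c,p,z):
    o,d=ray(c,p); return o+d*(z-o[2])/d[2]
def tri(c1,p1,c2,p2):
    P1=c1["mtx"]@np.c_[c1["R"],c1["t"]];P2=c2["mtx"]@np.c_[c2["R"],c2["t"]]
    X=cv2.triangulatePoints(P1,P2,np.array(p1,float).reshape(2,1),np.array(p2,float).reshape(2,1))[:,0]; return X[:3]/X[3]
def grab(n,f=None,crop=None,k=3.2):
    c=eyes.capture(n); i=c["pixels"][:,:,::-1]
    if f:
        j=i if crop is None else i[crop[1]:crop[3],crop[0]:crop[2]]
        cv2.imwrite(f"pics/{f}.png",cv2.resize(j,None,fx=k,fy=k,interpolation=cv2.INTER_CUBIC))
    return c
E
python3 - <<'E'
from h import *
s=grab("scene","s2",(295,195,395,245),8);t=grab("top","t2",(125,145,225,180),8)
np.set_printoptions(precision=1,suppress=True)
T=lambda u,v:((u+.5)/3.2-.5+125,(v+.5)/3.2-.5+80)
S=lambda u,v:((u+.5)/3.2-.5+150,(v+.5)/3.2-.5+195)
for n,a in dict(A=(282,104),B=(662,23),C=(725,283),D=(338,366)).items(): print(n,onz(t,T(*a),8))
print("A scene",onz(s,S(527,258),8),"B",onz(s,S(80,383),8),"D",onz(s,S(422,40),8))
print("tri A",tri(t,T(282,104),s,S(527,258)),"D",tri(t,T(338,366),s,S(422,40)))
for a in((398,208),(515,190),(527,270),(412,295)): print("brick",onz(t,T(*a),68))
for a in((245,85),(360,60),(383,118),(268,140)): print("brick scene",onz(s,S(*a),68))
E
```

```text
A [698.1 155.8   8. ]
B [ 794.  -231.1    8. ]
C [ 526.9 -298.7    8. ]
D [432.6  91.    8. ]
A scene [695.5 155.3   8. ] B [ 793.4 -232.4    8. ] D [431.6  87.1   8. ]
tri A [697.3 155.1  10.9] D [432.4  89.    8.9]
brick [584.4  34.1  68. ]
brick [605.2 -79.   68. ]
brick [527.3 -92.3  68. ]
brick [500.   18.4  68. ]
brick scene [530.8 -91.1  68. ]
brick scene [506.4  18.3  68. ]
brick scene [577.5  34.8  68. ]
brick scene [596.4 -70.6  68. ]
```

View pics/s2.png

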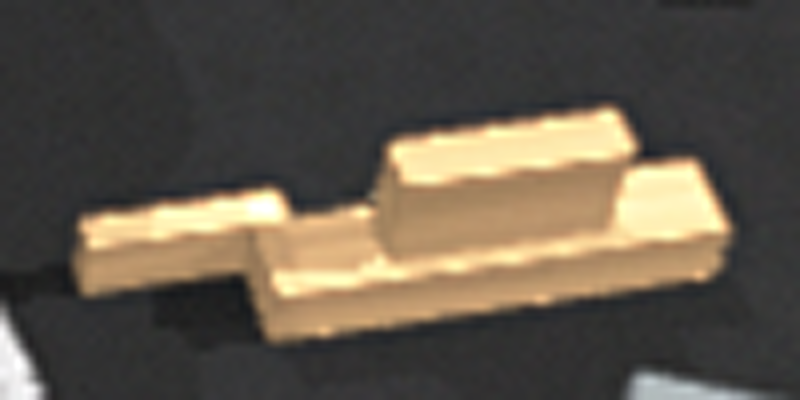

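View pics/t2.png

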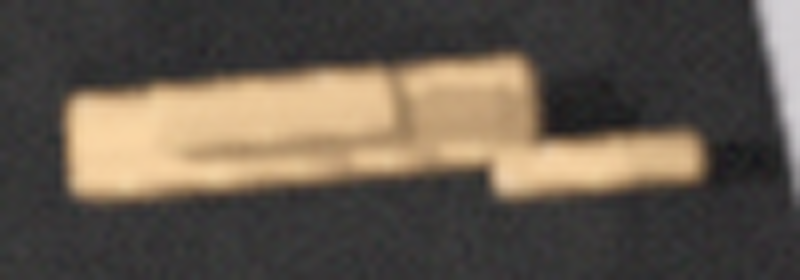

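```bash
python3 - <<'E'
from h import *
s=grab("scene");t=grab("top")
np.set_printoptions(precision=1,suppress=True)
T=lambda u,v:((u+.5)/8-.5+125,(v+.5)/8-.5+145)
S=lambda u,v:((u+.5)/8-.5+295,(v+.5)/8-.5+195)
for n,a in dict(n_m=(388,147),n_p=(400,183),t_p=(635,155),t_m=(615,108)).items(): print("rib scene",n,onz(s,S(*a),77))
for n,a in dict(n_p=(275,293),t_p=(732,235),t_m=(697,160)).items(): print("base scene",n,onz(s,S(*a),30))
for n,a in dict(tip_m=(82,217),tip_p=(88,247),back_m=(280,188)).items(): print("lip scene",n,onz(s,S(*a),30))
for n,a in dict(t_m=(68,197),t_p=(67,95),n_p=(532,57)).items(): print("base top",n,onz(t,T(*a),30))
for n,a in dict(tip_m=(705,180),tip_p=(702,132),back_m=(495,197)).items(): print("lip top",n,onz(t,T(*a),30))
print("rib top nose",onz(t,T(395,68),77),onz(t,T(400,140),77),"tail +y",onz(t,T(155,85),77))
print("tri base t_p",tri(t,T(67,95),s,S(732,235)),"n_p",tri(t,T(532,57),s,S(275,293)),"rib n_m",tri(t,T(400,140),s,S(388,147)), "rib n_p",tri(t,T(395,68),s,S(400,183)))
E
```

```text
rib scene n_m [526.8 261.3  77. ]
rib scene n_p [544.6 262.3  77. ]
rib scene t_p [536.3 353.   77. ]
rib scene t_m [512.5 351.3  77. ]
base scene n_p [557.  218.9  30. ]
base scene t_p [539.3 399.7  30. ]
base scene t_m [500.9 396.2  30. ]
lip scene tip_m [515.5 150.7  30. ]
lip scene tip_p [530.5 151.   30. ]
lip scene back_m [505.5 229.9  30. ]
base top t_m [502.3 399.3  30. ]
base top t_p [542.9 401.5  30. ]
base top n_p [563.1 218.4  30. ]
lip top tip_m [515.8 148.1  30. ]
lip top tip_p [534.9 149.9  30. ]
lip top back_m [506.8 230.9  30. ]
rib top nose [550.4 263.4  77. ] [522.7 260.4  77. ] tail +y [541.4 354.7  77. ]
tri base t_p [542.2 399.3  33.8] n_p [562.1 217.3  36.5] rib n_m [523.3 261.9  72.9] rib n_p [549.5 261.4  82.9]
```

```bash
cat >> h.py <<'E'
from scipy.spatial.transform import Rotation as Ro
def toolR():
    q=sense()["ee_rot"]; return Ro.from_quat([q[1],q[2],q[3],q[0]])
SX=np.array([.107,-.994,0]);TX=np.array([.243,-.970,0]);TY=np.array([.970,.243,0]);O=np.array([573.5,-60.6,0])
def plan(target,xdir):
    """remaining shift in tool axes now, and turn (tool rotvec) bringing tool z to be +-perp to xdir, tool y down"""
    R=toolR(); p=sense()["eef_pos"]; sy=np.cross([0,0,1],xdir); sy/=np.linalg.norm(sy)
    print("t",round(sense()["time_s"],2),"pos",p.round(1),"force",sense()["force"].round(1),"grip",round(sense()["grip_width"],3))
    print("tool axes\n",R.as_matrix().round(3))
    for s in(1,-1):
        z=s*sy; y=np.array([0,0,-1.]); x=np.cross(y,z); D=Ro.from_matrix(np.c_[x,y,z])
        print("turn",s,(R.inv()*D).as_rotvec().round(4),"shift now",R.inv().apply(target-p).round(1),"shift after turn",D.inv().apply(target-p).round(1))
E
python3 - <<'E'
from h import *
plan(np.array([532,307.5,160]),SX); print(sense()["joints"])
E
```

```text
t 0.3 pos [ 215.4 -478.7  192.4] force [ 0.4  0.  -0.7] grip 0.998
tool axes
 [[-0.912 -0.     0.41 ]
 [-0.41   0.    -0.912]
 [-0.    -1.    -0.   ]]
turn 1 [ 3.0000e-04 -1.2552e+00 -3.0000e-04] shift now [-611.3   32.7 -587. ] shift after turn [-747.8   32.4  398.9]
turn -1 [3.0000e-04 1.8864e+00 3.0000e-04] shift now [-611.3   32.7 -587. ] shift after turn [ 747.8   32.4 -398.9]
[-1.37138905e+00  3.13059856e-01  1.49790031e+00 -3.43910577e-06
  1.33101161e+00 -2.23409643e-01]
```

```bash
python3 -m handwheel '[{"grip":85,"wy":-0.12},{"grip":85,"wy":-0.12},{"grip":85,"wy":-0.12},{"grip":85,"wy":-0.12},{"grip":85,"wy":-0.12},{"grip":85,"wy":-0.12},{"grip":85,"wy":-0.12},{"grip":85,"wy":-0.12},{"grip":85,"wy":-0.12},{"grip":85,"wy":-0.12}]' 90
python3 -m handwheel '[{"grip":85,"wy":-0.0552},{"grip":85,"tx":-30,"tz":16},{"grip":85,"tx":-30,"tz":16},{"grip":85,"tx":-30,"tz":16},{"grip":85,"tx":-30,"tz":16},{"grip":85,"tx":-30,"tz":16},{"grip":85,"tx":-30,"tz":16},{"grip":85,"tx":-30,"tz":16},{"grip":85,"tx":-30,"tz":16},{"grip":85,"tx":-30,"tz":16}]'
python3 - <<'E'
from h import *
plan(np.array([532,307.5,160]),SX); print(sense()["joints"])
E
```

```text
t 0.3 pos [ 215.4 -478.7  192.4] force [ 0.4  0.  -0.7] grip 0.998
tool axes
 [[-0.912 -0.     0.41 ]
 [-0.41   0.    -0.912]
 [-0.    -1.    -0.   ]]
turn 1 [ 3.0000e-04 -1.2552e+00 -3.0000e-04] shift now [-611.3   32.7 -587. ] shift after turn [-747.8   32.4  398.9]
turn -1 [3.0000e-04 1.8864e+00 3.0000e-04] shift now [-611.3   32.7 -587. ] shift after turn [ 747.8   32.4 -398.9]
[-1.37138905e+00  3.13059856e-01  1.49790031e+00 -3.43910577e-06
  1.33101161e+00 -2.23409643e-01]invalid input
invalid input
```

The call was refused, probably because each row must have all its keys. I'll write full rows.

```bash
python3 -m handwheel '[{"grip":85,"tx":0,"ty":0,"tz":0,"wx":0,"wy":-0.12,"wz":0},{"grip":85,"tx":0,"ty":0,"tz":0,"wx":0,"wy":-0.12,"wz":0},{"grip":85,"tx":0,"ty":0,"tz":0,"wx":0,"wy":-0.12,"wz":0},{"grip":85,"tx":0,"ty":0,"tz":0,"wx":0,"wy":-0.12,"wz":0},{"grip":85,"tx":0,"ty":0,"tz":0,"wx":0,"wy":-0.12,"wz":0},{"grip":85,"tx":0,"ty":0,"tz":0,"wx":0,"wy":-0.12,"wz":0},{"grip":85,"tx":0,"ty":0,"tz":0,"wx":0,"wy":-0.12,"wz":0},{"grip":85,"tx":0,"ty":0,"tz":0,"wx":0,"wy":-0.12,"wz":0},{"grip":85,"tx":0,"ty":0,"tz":0,"wx":0,"wy":-0.12,"wz":0},{"grip":85,"tx":0,"ty":0,"tz":0,"wx":0,"wy":-0.12,"wz":0}]' 90
```

```text
time_s: 1.13
eef_pos: [215.4, -478.7, 192.5]
ee_rot: [0.514, -0.514, 0.485, -0.485]
force: [0.1, -0.1, 0.9]
grip_width: 0.998
```

```bash
python3 -m handwheel '[{"grip":85,"tx":0,"ty":0,"tz":0,"wx":0,"wy":-0.055,"wz":0},{"grip":85,"tx":-30,"ty":0,"tz":16,"wx":0,"wy":0,"wz":0},{"grip":85,"tx":-30,"ty":0,"tz":16,"wx":0,"wy":0,"wz":0},{"grip":85,"tx":-30,"ty":0,"tz":16,"wx":0,"wy":0,"wz":0},{"grip":85,"tx":-30,"ty":0,"tz":16,"wx":0,"wy":0,"wz":0},{"grip":85,"tx":-30,"ty":0,"tz":16,"wx":0,"wy":0,"wz":0},{"grip":85,"tx":-30,"ty":0,"tz":16,"wx":0,"wy":0,"wz":0},{"grip":85,"tx":-30,"ty":0,"tz":16,"wx":0,"wy":0,"wz":0},{"grip":85,"tx":-30,"ty":0,"tz":16,"wx":0,"wy":0,"wz":0},{"grip":85,"tx":-30,"ty":0,"tz":16,"wx":0,"wy":0,"wz":0}]'
python3 - <<'E'
from h import *
plan(np.array([532,307.5,160]),SX); print(sense()["joints"])
E
```

```text
time_s: 1.97
eef_pos: [330.0, -193.4, 192.7]
ee_rot: [0.526, -0.526, 0.472, -0.473]
force: [0.9, -0.7, 0.6]
grip_width: 0.997
t 1.97 pos [ 330.  -193.4  192.7] force [ 0.9 -0.7  0.6] grip 0.997
tool axes
 [[ 0.106  0.     0.994]
 [-0.994 -0.     0.106]
 [ 0.    -1.     0.   ]]
turn 1 [-0.0003 -0.0006  0.0003] shift now [-476.6   32.6  254.1] shift after turn [-476.4   32.7  254.5]
turn -1 [-5.000e-04  3.141e+00 -5.000e-04] shift now [-476.6   32.6  254.1] shift after turn [ 476.4   32.7 -254.5]
[-8.39093280e-01 -1.02803513e-02  1.87765086e+00  7.15431421e-05
  1.27376477e+00 -9.45721154e-01]
```

```bash
python3 -m handwheel '[{"grip":85,"tx":-30,"ty":2,"tz":16,"wx":0,"wy":0,"wz":0},{"grip":85,"tx":-30,"ty":2,"tz":16,"wx":0,"wy":0,"wz":0},{"grip":85,"tx":-30,"ty":2,"tz":16,"wx":0,"wy":0,"wz":0},{"grip":85,"tx":-30,"ty":2,"tz":16,"wx":0,"wy":0,"wz":0},{"grip":85,"tx":-30,"ty":2,"tz":16,"wx":0,"wy":0,"wz":0},{"grip":85,"tx":-30,"ty":2,"tz":16,"wx":0,"wy":0,"wz":0},{"grip":85,"tx":-30,"ty":2,"tz":16,"wx":0,"wy":0,"wz":0},{"grip":85,"tx":-30,"ty":2,"tz":16,"wx":0,"wy":0,"wz":0},{"grip":85,"tx":-30,"ty":2,"tz":16,"wx":0,"wy":0,"wz":0},{"grip":85,"tx":-30,"ty":2,"tz":16,"wx":0,"wy":0,"wz":0}]'
python3 -m handwheel '[{"grip":85,"tx":-30,"ty":2,"tz":16,"wx":0,"wy":0,"wz":0},{"grip":85,"tx":-30,"ty":2,"tz":16,"wx":0,"wy":0,"wz":0},{"grip":85,"tx":-30,"ty":2,"tz":16,"wx":0,"wy":0,"wz":0},{"grip":85,"tx":-30,"ty":2,"tz":16,"wx":0,"wy":0,"wz":0},{"grip":85,"tx":-30,"ty":2,"tz":16,"wx":0,"wy":0,"wz":0},{"grip":85,"tx":-20,"ty":2,"tz":10,"wx":0,"wy":0,"wz":0},{"grip":85,"tx":0,"ty":0,"tz":0,"wx":0,"wy":0,"wz":0}]'
python3 - <<'E'
from h import *
plan(np.array([532,307.5,160]),SX); print(sense()["joints"])
grab("scene","s3",(250,120,450,270),4);grab("top","t3",(95,100,295,250),4)
E
```

```text
time_s: 2.8
eef_pos: [457.1, 122.3, 172.5]
ee_rot: [0.526, -0.526, 0.472, -0.473]
force: [1.0, -0.8, -0.1]
grip_width: 0.998
time_s: 3.38
eef_pos: [528.2, 302.3, 159.3]
ee_rot: [-0.527, 0.527, -0.472, 0.471]
force: [-0.7, 1.1, -0.7]
grip_width: 0.996
t 3.38 pos [528.2 302.3 159.3] force [-0.7  1.1 -0.7] grip 0.996
tool axes
 [[ 0.11  -0.001  0.994]
 [-0.994  0.     0.11 ]
 [-0.001 -1.    -0.001]]
turn 1 [ 0.0009  0.0028 -0.0006] shift now [-4.7 -0.7  4.3] shift after turn [-4.7 -0.7  4.3]
turn -1 [-9.0000e-04 -3.1388e+00 -1.4000e-03] shift now [-4.7 -0.7  4.3] shift after turn [ 4.7 -0.7 -4.3]
[3.27188558e-01 5.23257698e-01 1.27643199e+00 7.95464881e-04
 1.34264300e+00 2.16955537e-01]
```

View pics/s3.png

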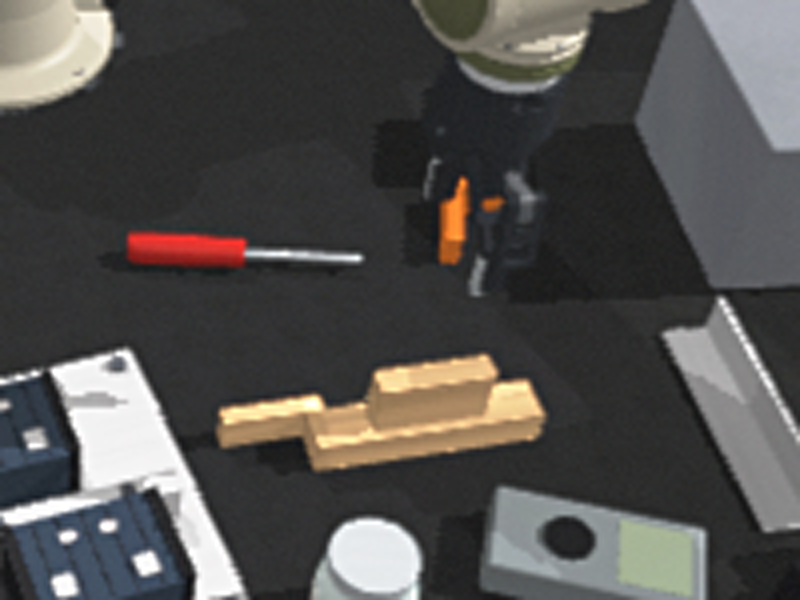

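View pics/t3.png

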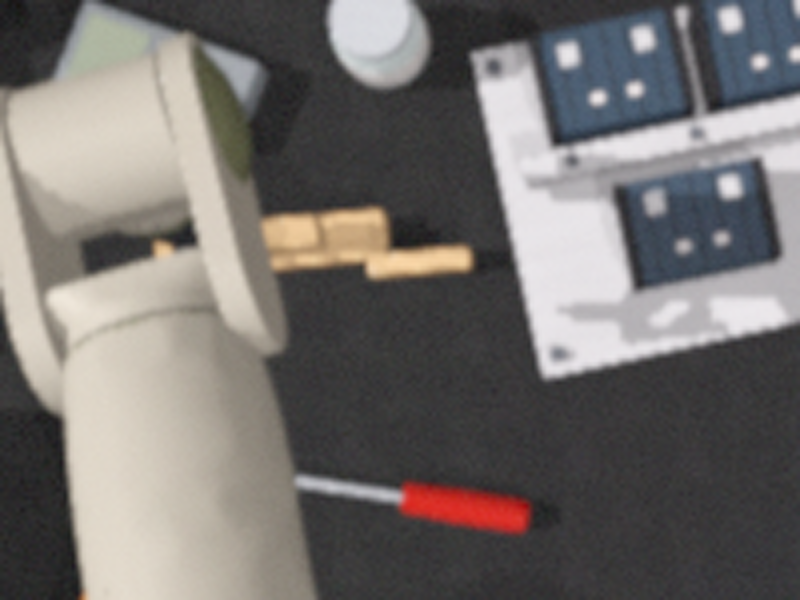

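The stick is undisturbed, with its grip at about (435,390) in s3. The gripper is above and behind it, as expected. I'll narrow the opening because the meter is close, then descend.

```bash
python3 -m handwheel '[{"grip":52,"tx":-5,"ty":8,"tz":4,"wx":0,"wy":0,"wz":0},{"grip":52,"tx":0,"ty":12,"tz":0,"wx":0,"wy":0,"wz":0},{"grip":52,"tx":0,"ty":12,"tz":0,"wx":0,"wy":0,"wz":0},{"grip":52,"tx":0,"ty":12,"tz":0,"wx":0,"wy":0,"wz":0},{"grip":52,"tx":0,"ty":12,"tz":0,"wx":0,"wy":0,"wz":0},{"grip":52,"tx":0,"ty":12,"tz":0,"wx":0,"wy":0,"wz":0},{"grip":52,"tx":0,"ty":0,"tz":0,"wx":0,"wy":0,"wz":0}]'
python3 - <<'E'
from h import *
plan(np.array([532,307.5,37]),SX)
grab("scene","s4",(270,160,420,260),5)
E
```

```text
time_s: 4.07
eef_pos: [530.5, 303.2, 90.1]
ee_rot: [-0.524, 0.527, -0.474, 0.472]
force: [0.2, -0.2, -0.9]
grip_width: 0.605
t 4.07 pos [530.5 303.2  90.1] force [ 0.2 -0.2 -0.9] grip 0.605
tool axes
 [[ 0.105 -0.004  0.994]
 [-0.994 -0.001  0.105]
 [ 0.001 -1.    -0.004]]
turn 1 [ 0.0041 -0.0016  0.001 ] shift now [-4.2 53.1  2.2] shift after turn [-4.1 53.1  2. ]
turn -1 [-1.50e-03  3.14e+00  6.50e-03] shift now [-4.2 53.1  2.2] shift after turn [ 4.1 53.1 -2. ]
```

View pics/s4.png

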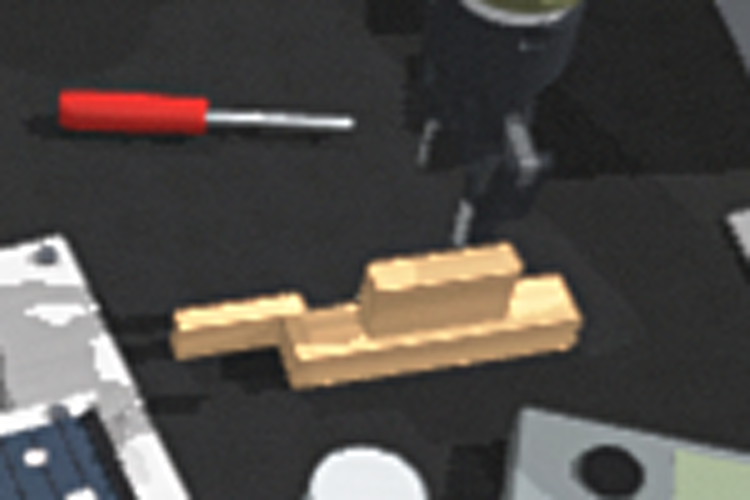

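```bash
python3 -m handwheel '[{"grip":52,"tx":-1,"ty":10,"tz":2,"wx":0,"wy":0,"wz":0},{"grip":52,"tx":0,"ty":10,"tz":0,"wx":0,"wy":0,"wz":0},{"grip":52,"tx":0,"ty":10,"tz":0,"wx":0,"wy":0,"wz":0},{"grip":52,"tx":0,"ty":10,"tz":0,"wx":0,"wy":0,"wz":0},{"grip":52,"tx":0,"ty":7,"tz":0,"wx":0,"wy":0,"wz":0},{"grip":52,"tx":0,"ty":4,"tz":0,"wx":0,"wy":0,"wz":0},{"grip":52,"tx":0,"ty":0,"tz":0,"wx":0,"wy":0,"wz":0}]'
python3 - <<'E'
from h import *
plan(np.array([532,307.5,37]),SX)
grab("scene","s5",(270,160,420,260),5)
E
```

```text
time_s: 4.7
eef_pos: [533.0, 305.5, 40.5]
ee_rot: [-0.526, 0.527, -0.473, 0.472]
force: [-1.0, 0.2, -0.2]
grip_width: 0.603
t 4.7 pos [533.  305.5  40.5] force [-1.   0.2 -0.2] grip 0.603
tool axes
 [[ 0.107 -0.002  0.994]
 [-0.994 -0.001  0.107]
 [ 0.    -1.    -0.002]]
turn 1 [ 0.0017 -0.0002  0.0004] shift now [-2.1  3.5 -0.7] shift after turn [-2.1  3.5 -0.8]
turn -1 [-6.0000e-04  3.1414e+00  2.6000e-03] shift now [-2.1  3.5 -0.7] shift after turn [2.1 3.5 0.8]
```

View pics/s5.png

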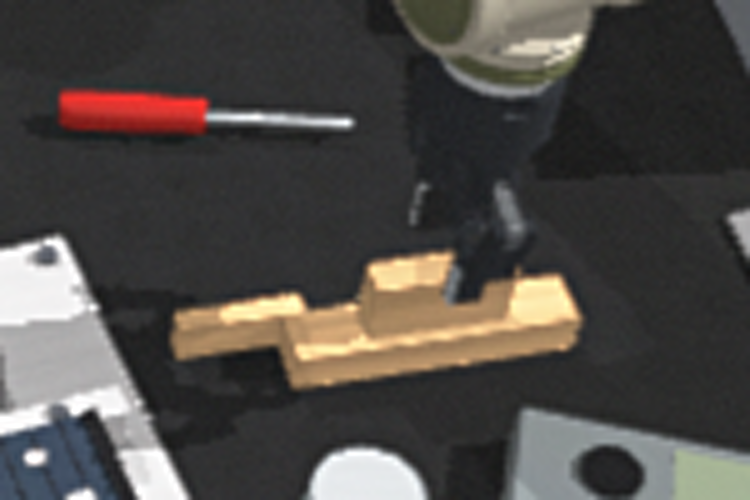

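```bash
python3 - <<'E'
from h import *
c=grab("scene","s6",(320,185,385,235),12)
R=toolR();p=sense()["eef_pos"]
i=cv2.imread("pics/s6.png")
for o in([0,0,26],[11,0,26],[-11,0,26],[0,0,40],[0,-19,26]):
    X=p+R.apply(o); x=c["mtx"]@(c["R"]@X+c["t"]);x=x[:2]/x[2]; u=((x-[320,185]+.5)*12-.5).astype(int); cv2.circle(i,tuple(int(a) for a in u),4,(0,0,255),-1)
cv2.imwrite("pics/s6b.png",i)
E
```

```text
(no output)
```

View pics/s6b.png

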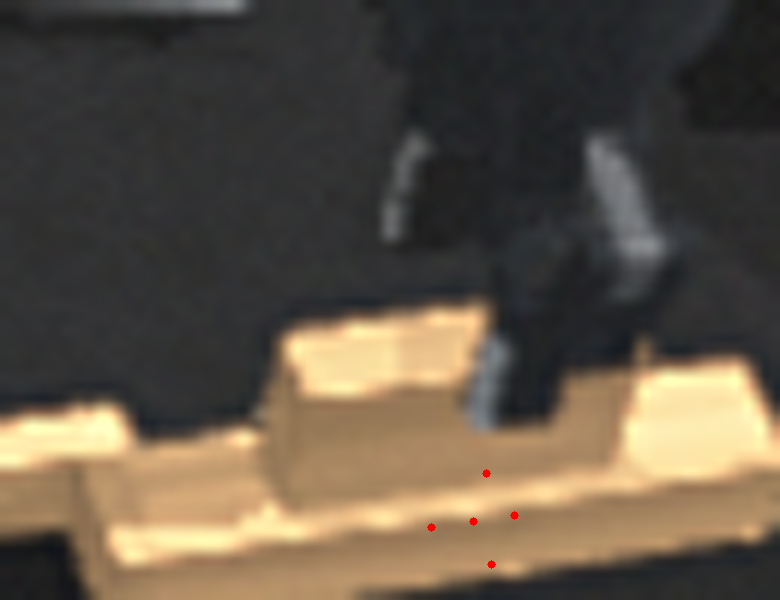

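```bash
python3 - <<'E'
from h import *
c=grab("scene")
def pr(X):
    x=c["mtx"]@(c["R"]@np.array(X,float)+c["t"]);return (x[:2]/x[2]).round(1)
print("start tcp",pr([215.4,-478.8,192.6]),"13 back",pr([215.4,-478.8,205.6]), "tips",pr(np.array([215.4,-478.8,205.6])+43*np.array([.41,-.912,0])),pr(np.array([215.4,-478.8,205.6])-43*np.array([.41,-.912,0])))
i=cv2.imread("pics/scene0.png")[50:150,50:150];cv2.imwrite("pics/s7.png",cv2.resize(i,None,fx=6,fy=6,interpolation=cv2.INTER_CUBIC))
i=c["pixels"][130:260,280:410,::-1];cv2.imwrite("pics/s8.png",cv2.resize(cv2.convertScaleAbs(i,alpha=2.5),None,fx=4.6,fy=4.6,interpolation=cv2.INTER_CUBIC))
E
```

```text
start tcp [104.7 127.9] 13 back [103.6 124.7] tips [ 90.1 128.5] [116.8 121. ]
```

View pics/s7.png

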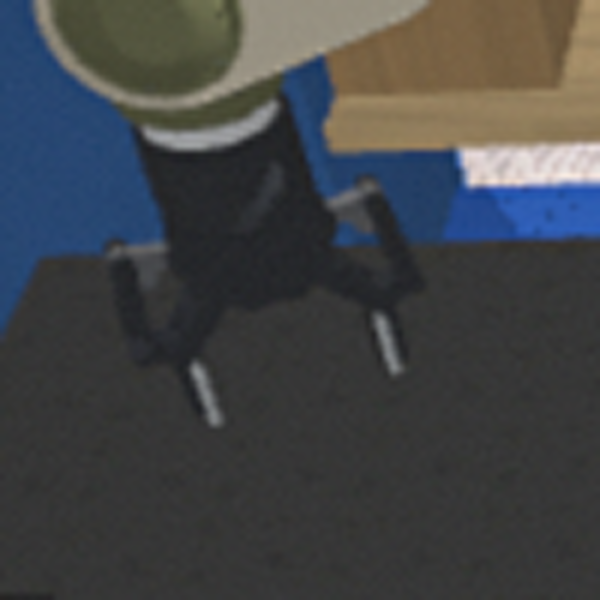

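View pics/s8.png

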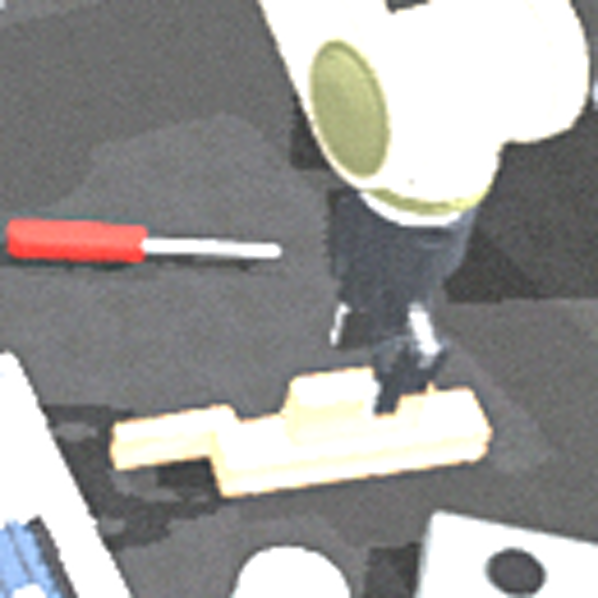

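Both the start picture and this one show the fingertips about 8 px (~30 mm) above where the reported TCP projects. By the picture, the tips are only level with the rib's top. I'll check this with a few more measured points before closing.

```bash
python3 - <<'E'
from h import *
s=sense();print(s["eef_pos"],s["joints"],s["force"])
c=grab("scene","s9",(320,170,400,230),10);grab("top","t9",(100,110,230,200),6)
i=cv2.imread("pics/top0.png")[130:384,200:512];cv2.imwrite("pics/t0c.png",cv2.resize(i,None,fx=2.4,fy=2.3))
E
```

```text
[533.72578205 305.81493311  42.04717945] [3.30098870e-01 6.52597106e-01 1.38573522e+00 1.53877971e-05
 1.10241345e+00 2.23012228e-01] [-0.10253904 -0.26363523 -0.12748352]
```

View pics/t9.png

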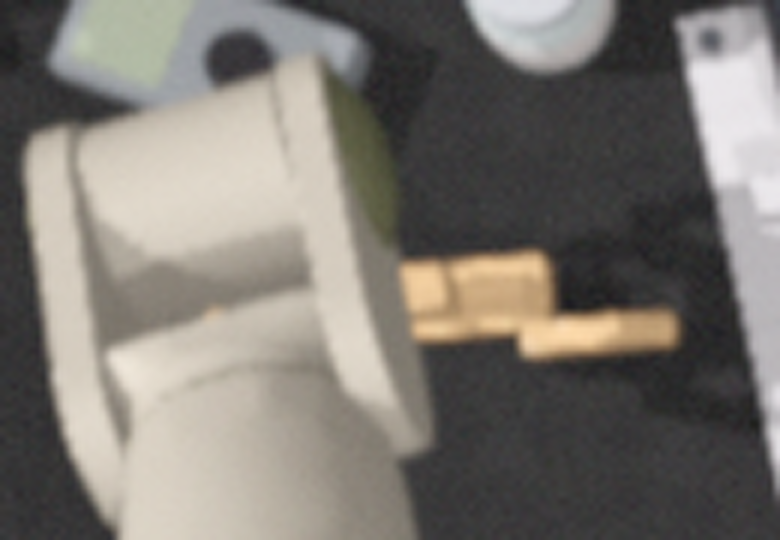

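```bash
python3 -m handwheel '[{"grip":52,"tx":0,"ty":3,"tz":0,"wx":0,"wy":0,"wz":0},{"grip":52,"tx":0,"ty":3,"tz":0,"wx":0,"wy":0,"wz":0},{"grip":52,"tx":0,"ty":0,"tz":0,"wx":0,"wy":0,"wz":0},{"grip":52,"tx":0,"ty":0,"tz":0,"wx":0,"wy":0,"wz":0}]'
python3 - <<'E'
from h import *
c=grab("scene","s10",(320,170,400,230),10)
E
```

```text
time_s: 5.28
eef_pos: [533.3, 305.6, 35.3]
ee_rot: [-0.526, 0.526, -0.473, 0.472]
force: [0.3, -0.5, -0.2]
grip_width: 0.608
```

View pics/s10.png

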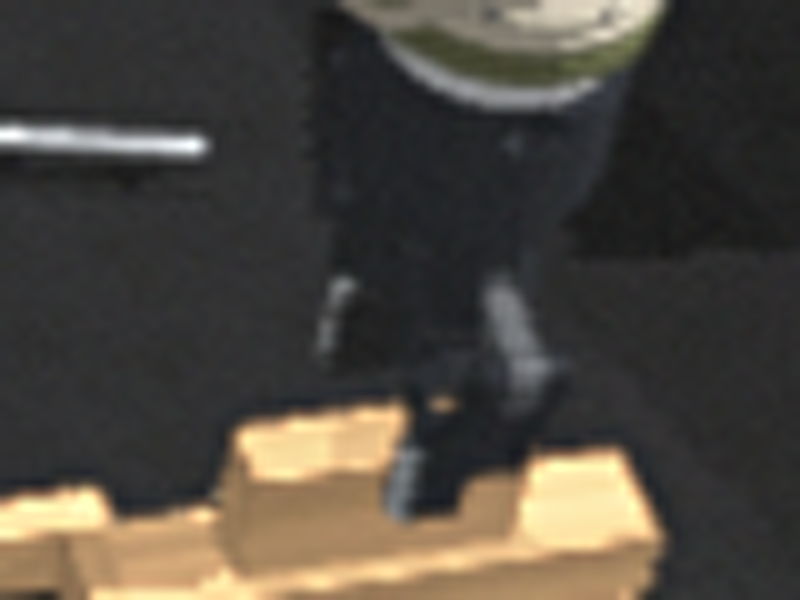

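By the picture, the fingertip is still ~10 mm below the rib's top (z≈67) while the TCP reads 35. I'll go lower in small steps and watch the force.

```bash
python3 -m handwheel '[{"grip":52,"tx":0,"ty":3,"tz":0,"wx":0,"wy":0,"wz":0},{"grip":52,"tx":0,"ty":3,"tz":0,"wx":0,"wy":0,"wz":0},{"grip":52,"tx":0,"ty":2,"tz":0,"wx":0,"wy":0,"wz":0},{"grip":52,"tx":0,"ty":0,"tz":0,"wx":0,"wy":0,"wz":0}]'
python3 -m handwheel '[{"grip":52,"tx":0,"ty":3,"tz":0,"wx":0,"wy":0,"wz":0},{"grip":52,"tx":0,"ty":0,"tz":0,"wx":0,"wy":0,"wz":0}]'
python3 - <<'E'
from h import *
c=grab("scene","s11",(320,170,400,230),10)
E
```

```text
time_s: 5.67
eef_pos: [533.1, 305.5, 26.9]
ee_rot: [-0.526, 0.526, -0.473, 0.472]
force: [0.4, 0.5, 0.3]
grip_width: 0.609
time_s: 5.83
eef_pos: [533.2, 305.6, 24.1]
ee_rot: [-0.526, 0.526, -0.473, 0.472]
force: [-0.2, -0.2, 0.1]
grip_width: 0.606
```

View pics/s11.png

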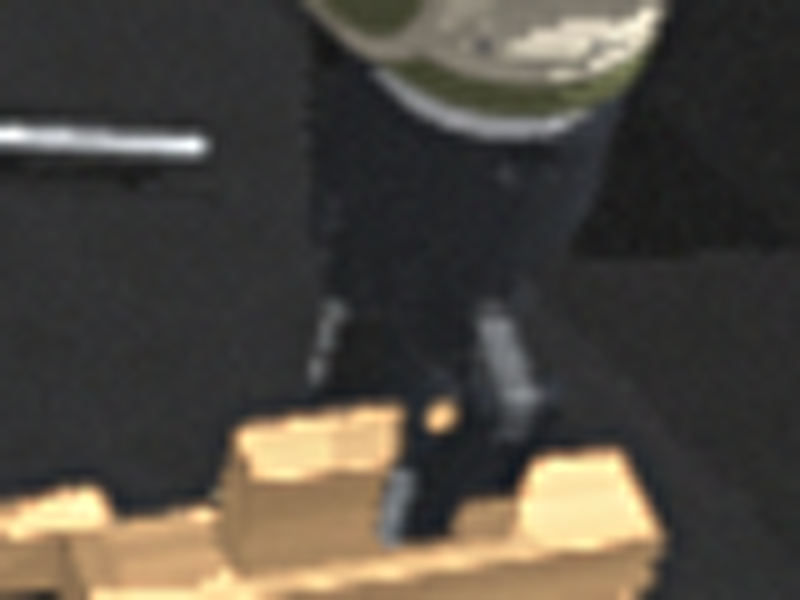

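```bash
python3 -m handwheel '[{"grip":52,"tx":-1,"ty":4,"tz":0,"wx":0,"wy":0,"wz":0},{"grip":52,"tx":0,"ty":4,"tz":0,"wx":0,"wy":0,"wz":0},{"grip":52,"tx":0,"ty":4,"tz":0,"wx":0,"wy":0,"wz":0},{"grip":52,"tx":0,"ty":0,"tz":0,"wx":0,"wy":0,"wz":0},{"grip":52,"tx":0,"ty":0,"tz":0,"wx":0,"wy":0,"wz":0}]'
python3 - <<'E'
from h import *
c=grab("scene","s12",(320,170,400,230),10)
E
```

```text
time_s: 6.3
eef_pos: [533.2, 306.6, 12.2]
ee_rot: [-0.526, 0.526, -0.473, 0.472]
force: [-0.1, -0.1, 0.1]
grip_width: 0.609
```

View pics/s12.png

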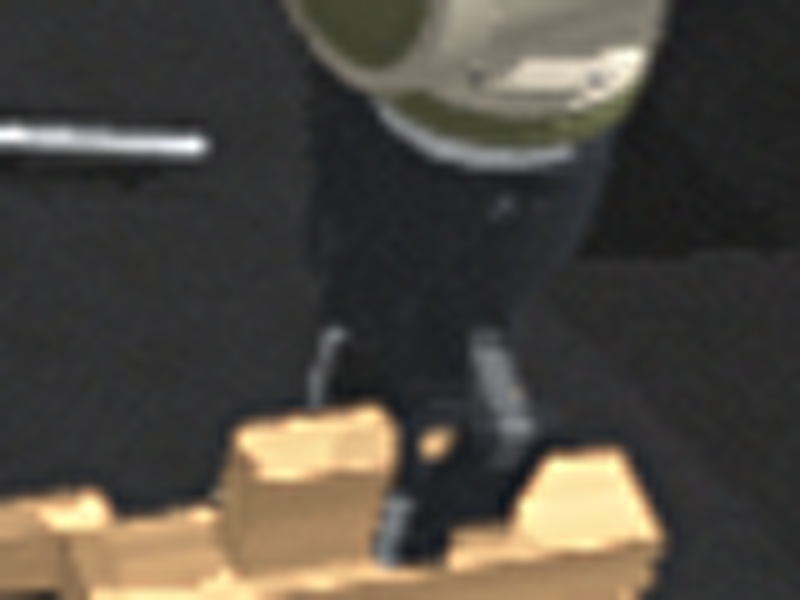

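```bash
python3 -m handwheel '[{"grip":10,"tx":0,"ty":0,"tz":0,"wx":0,"wy":0,"wz":0},{"grip":10,"tx":0,"ty":0,"tz":0,"wx":0,"wy":0,"wz":0},{"grip":10,"tx":0,"ty":0,"tz":0,"wx":0,"wy":0,"wz":0},{"grip":10,"tx":0,"ty":0,"tz":0,"wx":0,"wy":0,"wz":0},{"grip":10,"tx":0,"ty":0,"tz":0,"wx":0,"wy":0,"wz":0}]' 25
python3 - <<'E'
from h import *
c=grab("scene","s13",(290,170,390,245),8)
E
```

```text
time_s: 6.77
eef_pos: [533.3, 306.7, 12.7]
ee_rot: [0.526, -0.526, 0.473, -0.473]
force: [-1.0, -0.8, 0.5]
grip_width: 0.253
```

View pics/s13.png

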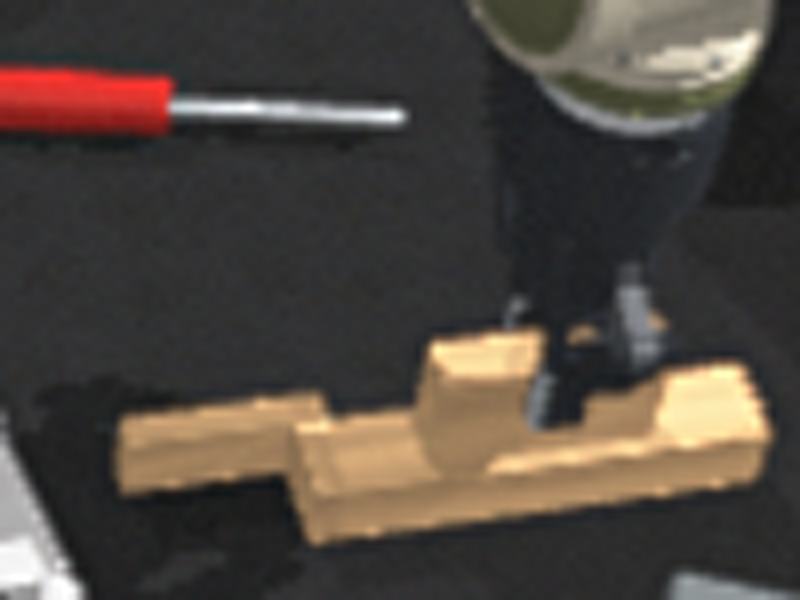

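The width of 21.6 mm shows the rib is gripped, but only its top ~17 mm. I'll reopen, go 11 mm deeper and close again.

```bash
python3 -m handwheel '[{"grip":36,"tx":0,"ty":0,"tz":0,"wx":0,"wy":0,"wz":0},{"grip":36,"tx":0,"ty":0,"tz":0,"wx":0,"wy":0,"wz":0},{"grip":36,"tx":-3,"ty":4,"tz":0,"wx":0,"wy":0,"wz":0},{"grip":36,"tx":0,"ty":3,"tz":0,"wx":0,"wy":0,"wz":0},{"grip":36,"tx":0,"ty":0,"tz":0,"wx":0,"wy":0,"wz":0}]' 25
python3 -m handwheel '[{"grip":36,"tx":0,"ty":2,"tz":0,"wx":0,"wy":0,"wz":0},{"grip":36,"tx":0,"ty":2,"tz":0,"wx":0,"wy":0,"wz":0},{"grip":36,"tx":0,"ty":0,"tz":0,"wx":0,"wy":0,"wz":0}]' 25
python3 - <<'E'
from h import *
c=grab("scene","s14",(290,170,390,245),8)
E
```

```text
time_s: 7.23
eef_pos: [532.5, 309.6, 4.6]
ee_rot: [-0.526, 0.527, -0.473, 0.472]
force: [-0.2, 0.2, -0.3]
grip_width: 0.419
time_s: 7.48
eef_pos: [532.8, 309.5, 1.1]
ee_rot: [-0.526, 0.526, -0.473, 0.472]
force: [0.2, -0.2, -0.6]
grip_width: 0.421
```

View pics/s14.png

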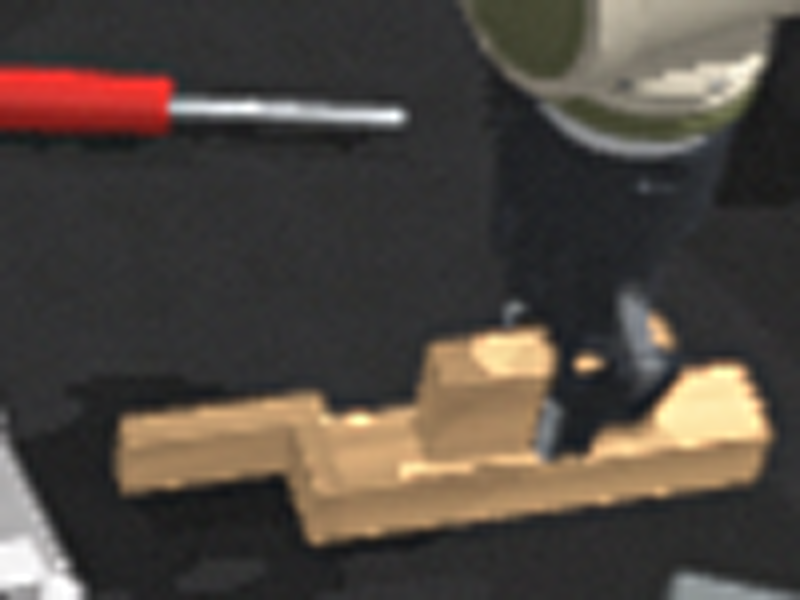

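```bash
python3 -m handwheel '[{"grip":36,"tx":4,"ty":0,"tz":0,"wx":0,"wy":0,"wz":0},{"grip":36,"tx":4,"ty":3,"tz":0,"wx":0,"wy":0,"wz":0},{"grip":36,"tx":0,"ty":3,"tz":0,"wx":0,"wy":0,"wz":0},{"grip":36,"tx":0,"ty":0,"tz":0,"wx":0,"wy":0,"wz":0}]' 25
python3 -m handwheel '[{"grip":10,"tx":0,"ty":0,"tz":0,"wx":0,"wy":0,"wz":0},{"grip":10,"tx":0,"ty":0,"tz":0,"wx":0,"wy":0,"wz":0},{"grip":10,"tx":0,"ty":0,"tz":0,"wx":0,"wy":0,"wz":0},{"grip":10,"tx":0,"ty":0,"tz":0,"wx":0,"wy":0,"wz":0}]' 100
python3 - <<'E'
from h import *
c=grab("scene","s15",(290,170,390,245),8)
E
```

```text
time_s: 7.87
eef_pos: [533.6, 301.2, -5.1]
ee_rot: [-0.526, 0.526, -0.473, 0.473]
force: [-0.7, 0.0, -0.0]
grip_width: 0.42
time_s: 8.2
eef_pos: [533.9, 301.8, -4.4]
ee_rot: [0.526, -0.526, 0.472, -0.473]
force: [-0.2, 0.5, -0.4]
grip_width: 0.245
```

View pics/s15.png

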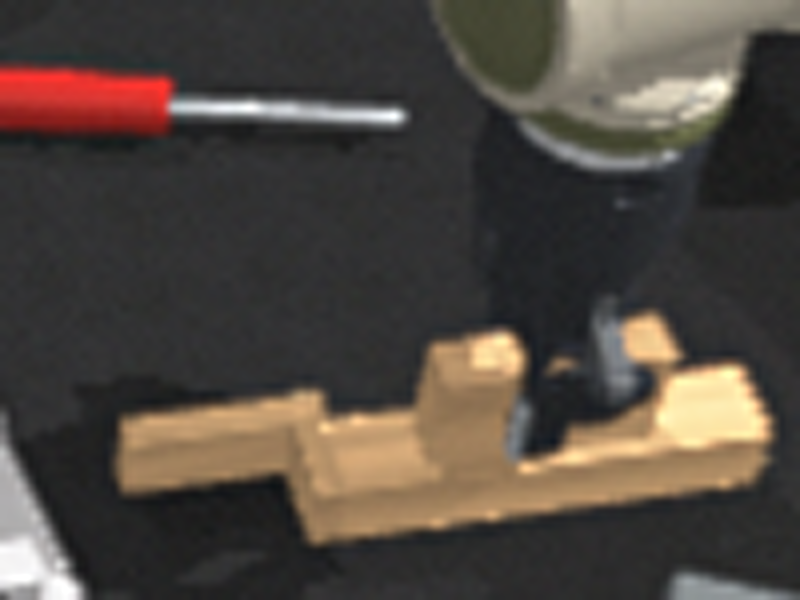

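The grip is good: width 20.9 mm, fingers central on the rib in s15. I'll lift, turn to the tray's direction and check.

```bash
python3 -m handwheel '[{"grip":10,"tx":0,"ty":-5,"tz":0,"wx":0,"wy":0,"wz":0},{"grip":10,"tx":0,"ty":-10,"tz":0,"wx":0,"wy":0,"wz":0},{"grip":10,"tx":0,"ty":-13,"tz":0,"wx":0,"wy":0,"wz":0},{"grip":10,"tx":0,"ty":0,"tz":0,"wx":0,"wy":-0.069,"wz":0},{"grip":10,"tx":0,"ty":0,"tz":0,"wx":0,"wy":-0.069,"wz":0},{"grip":10,"tx":20,"ty":0,"tz":-12,"wx":0,"wy":0,"wz":0},{"grip":10,"tx":20,"ty":0,"tz":-12,"wx":0,"wy":0,"wz":0},{"grip":10,"tx":20,"ty":0,"tz":-12,"wx":0,"wy":0,"wz":0},{"grip":10,"tx":20,"ty":0,"tz":-12,"wx":0,"wy":0,"wz":0},{"grip":10,"tx":0,"ty":0,"tz":0,"wx":0,"wy":0,"wz":0}]' 100
python3 - <<'E'
from h import *
c=grab("scene","s16",(220,170,370,270),5);c=grab("top","t16",(150,90,300,200),5)
plan(np.array([483.2,112.6,20]),TX)
E
```

```text
time_s: 9.08
eef_pos: [505.9, 209.6, 24.3]
ee_rot: [-0.556, 0.557, -0.436, 0.436]
force: [-0.1, -0.6, -2.0]
grip_width: 0.244
t 9.18 pos [507.1 212.2  24.5] force [ 1.   0.1 -1.4] grip 0.246
tool axes
 [[ 0.241  0.001  0.97 ]
 [-0.97   0.     0.241]
 [-0.    -1.     0.001]]
turn 1 [-0.0012 -0.0017 -0.0001] shift now [ 90.9   4.5 -47.3] shift after turn [ 90.8   4.5 -47.4]
turn -1 [ 2.0000e-04  3.1399e+00 -1.8000e-03] shift now [ 90.9   4.5 -47.3] shift after turn [-90.8   4.5  47.4]
```

View pics/s16.png

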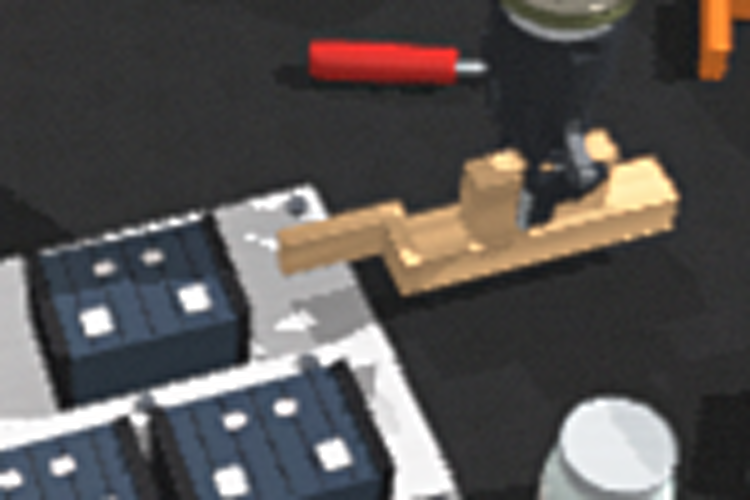

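View pics/t16.png

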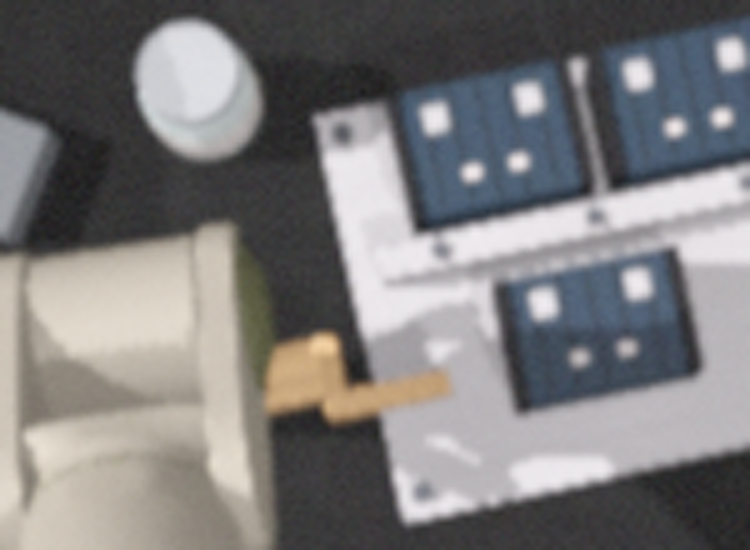

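The stick is held level and parallel to the tray. In t16 the lip tip is at (450,380) and the brick's near rear corner at (520,410), which agrees with the plan. Next I move beside the brick.

```bash
python3 -m handwheel '[{"grip":10,"tx":5,"ty":0,"tz":-16,"wx":0,"wy":0,"wz":0},{"grip":10,"tx":10,"ty":0,"tz":-16,"wx":0,"wy":0,"wz":0},{"grip":10,"tx":15,"ty":0,"tz":-16,"wx":0,"wy":0,"wz":0},{"grip":10,"tx":20,"ty":3,"tz":0,"wx":0,"wy":0,"wz":0},{"grip":10,"tx":20,"ty":4,"tz":0,"wx":0,"wy":0,"wz":0},{"grip":10,"tx":12,"ty":3,"tz":0,"wx":0,"wy":0,"wz":0},{"grip":10,"tx":6,"ty":0,"tz":0,"wx":0,"wy":0,"wz":0},{"grip":10,"tx":0,"ty":0,"tz":0,"wx":0,"wy":0,"wz":0}]' 100
python3 - <<'E'
from h import *
c=grab("scene","s17",(200,170,320,260),6.6);c=grab("top","t17",(180,110,300,200),6.6)
plan(np.array([483.2,112.6,8]),TX)
E
```

```text
time_s: 9.85
eef_pos: [482.0, 115.1, 13.7]
ee_rot: [0.557, -0.557, 0.435, -0.435]
force: [1.3, -0.3, -3.8]
grip_width: 0.243
t 9.95 pos [481.6 116.1  13.8] force [-0.1 -0.2 -2.3] grip 0.248
tool axes
 [[ 0.243  0.     0.97 ]
 [-0.97   0.     0.243]
 [-0.    -1.     0.   ]]
turn 1 [-0.0003 -0.0002 -0.0002] shift now [3.8 5.8 0.7] shift after turn [3.8 5.8 0.7]
turn -1 [ 4.0000e-04  3.1414e+00 -4.0000e-04] shift now [3.8 5.8 0.7] shift after turn [-3.8  5.8 -0.7]
```

View pics/s17.png

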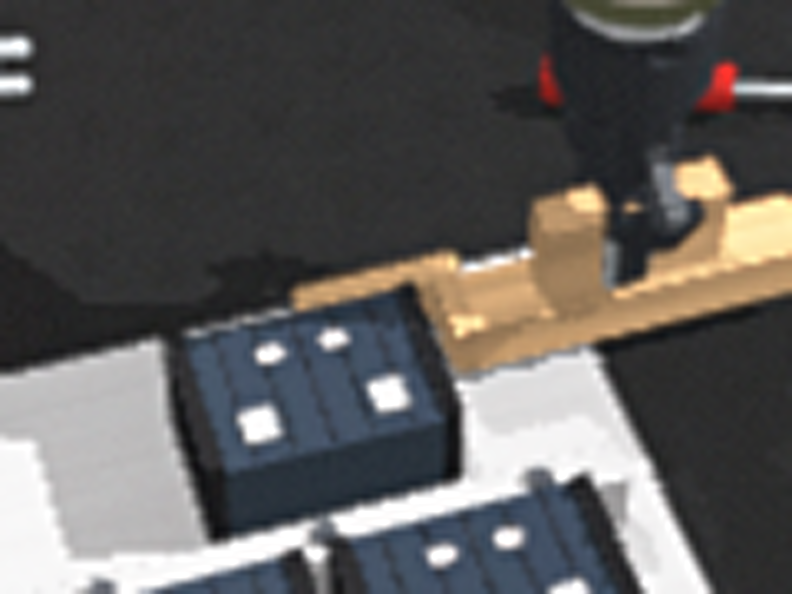

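View pics/t17.png

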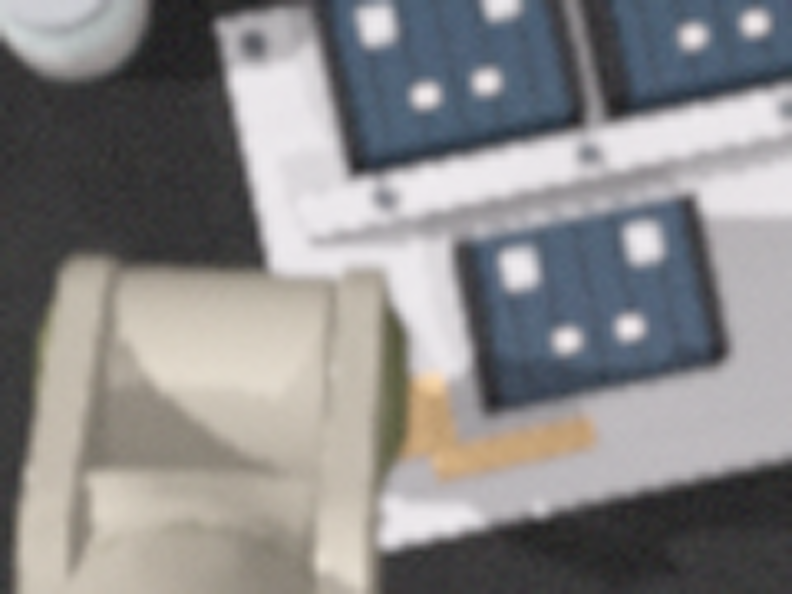

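```bash
python3 -m handwheel '[{"grip":10,"tx":3,"ty":2,"tz":0,"wx":0,"wy":0,"wz":0},{"grip":10,"tx":4,"ty":2,"tz":0,"wx":0,"wy":0,"wz":0},{"grip":10,"tx":3,"ty":1,"tz":3,"wx":0,"wy":0,"wz":0},{"grip":10,"tx":0,"ty":0,"tz":4,"wx":0,"wy":0,"wz":0},{"grip":10,"tx":0,"ty":0,"tz":4,"wx":0,"wy":0,"wz":0},{"grip":10,"tx":0,"ty":0,"tz":4,"wx":0,"wy":0,"wz":0},{"grip":10,"tx":0,"ty":0,"tz":4,"wx":0,"wy":0,"wz":0},{"grip":10,"tx":0,"ty":0,"tz":0,"wx":0,"wy":0,"wz":0}]' 100
python3 - <<'E'
from h import *
c=grab("scene","s18",(200,170,320,260),6.6);c=grab("top","t18",(180,110,300,200),6.6)
plan(np.array([483.2,112.6,8]),TX)
E
```

```text
time_s: 10.62
eef_pos: [502.1, 110.6, 8.3]
ee_rot: [-0.557, 0.557, -0.436, 0.435]
force: [-4.3, 0.0, -0.9]
grip_width: 0.246
t 10.72 pos [502.  110.5   8.4] force [-4.   0.6 -1.4] grip 0.243
tool axes
 [[ 0.242 -0.001  0.97 ]
 [-0.97   0.     0.242]
 [-0.    -1.    -0.001]]
turn 1 [ 0.001  -0.0007 -0.0005] shift now [ -6.6   0.4 -17.7] shift after turn [ -6.6   0.4 -17.7]
turn -1 [7.0000e-04 3.1409e+00 1.6000e-03] shift now [ -6.6   0.4 -17.7] shift after turn [ 6.6  0.4 17.7]
```

View pics/s18.png

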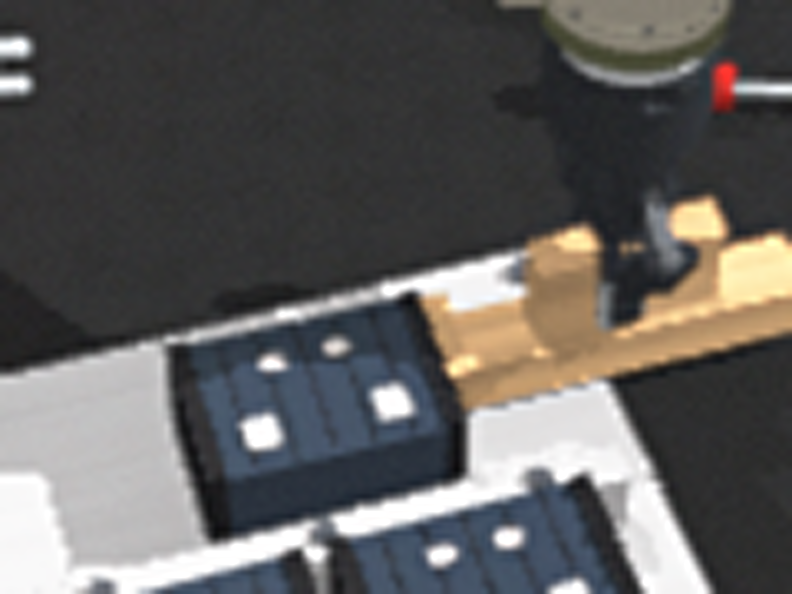

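View pics/t18.png

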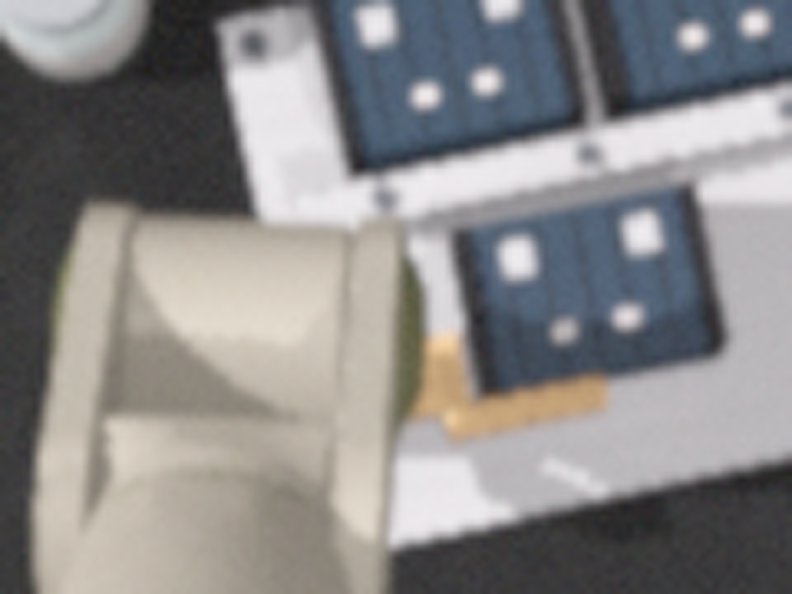

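The lip is on the brick's side, and the brick has moved about 10 px towards the rail (~4 N). I continue.

```bash
python3 -m handwheel '[{"grip":10,"tx":1,"ty":0,"tz":3,"wx":0,"wy":0,"wz":0},{"grip":10,"tx":1,"ty":0,"tz":3,"wx":0,"wy":0,"wz":0},{"grip":10,"tx":0,"ty":0,"tz":3,"wx":0,"wy":0,"wz":0},{"grip":10,"tx":0,"ty":0,"tz":3,"wx":0,"wy":0,"wz":0},{"grip":10,"tx":0,"ty":0,"tz":0,"wx":0,"wy":0,"wz":0}]' 100
python3 -m handwheel '[{"grip":10,"tx":0,"ty":0,"tz":2,"wx":0,"wy":0,"wz":0},{"grip":10,"tx":0,"ty":0,"tz":1,"wx":0,"wy":0,"wz":0},{"grip":10,"tx":0,"ty":0,"tz":0,"wx":0,"wy":0,"wz":0}]' 100
python3 - <<'E'
from h import *
c=grab("scene","s19",(200,170,320,260),6.6);c=grab("top","t19",(180,110,300,200),6.6)
plan(np.array([483.2,112.6,8]),TX)
E
```

```text
time_s: 11.13
eef_pos: [514.3, 111.4, 8.4]
ee_rot: [-0.557, 0.557, -0.436, 0.435]
force: [-3.1, -0.7, -0.9]
grip_width: 0.245
time_s: 11.38
eef_pos: [516.9, 112.0, 8.4]
ee_rot: [-0.557, 0.557, -0.436, 0.435]
force: [-5.7, -2.4, -1.6]
grip_width: 0.244
t 11.48 pos [516.9 112.    8.4] force [-5.8 -1.5 -1.4] grip 0.246
tool axes
 [[ 0.242 -0.001  0.97 ]
 [-0.97   0.     0.242]
 [-0.    -1.    -0.001]]
turn 1 [ 0.001  -0.0007 -0.0003] shift now [ -8.7   0.5 -32.5] shift after turn [ -8.7   0.4 -32.5]
turn -1 [5.0000e-04 3.1409e+00 1.5000e-03] shift now [ -8.7   0.5 -32.5] shift after turn [ 8.7  0.4 32.5]
```

View pics/s19.png

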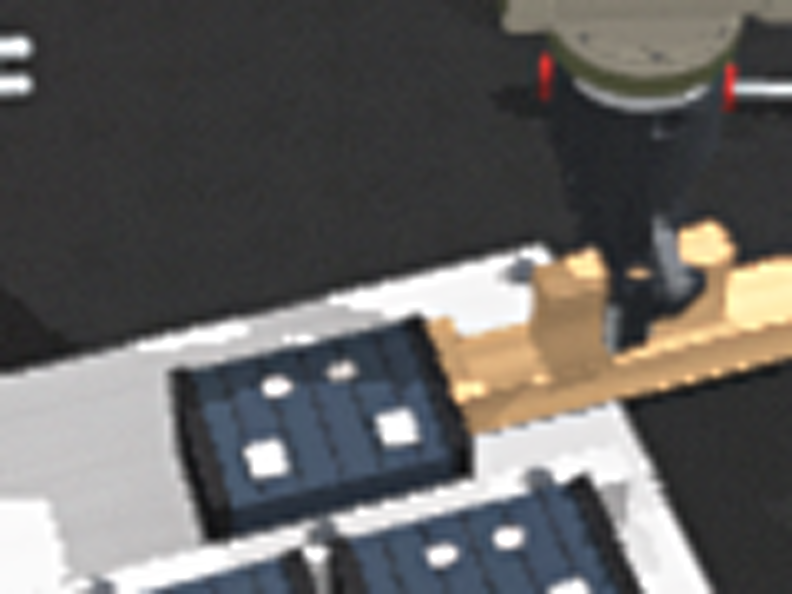

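View pics/t19.png

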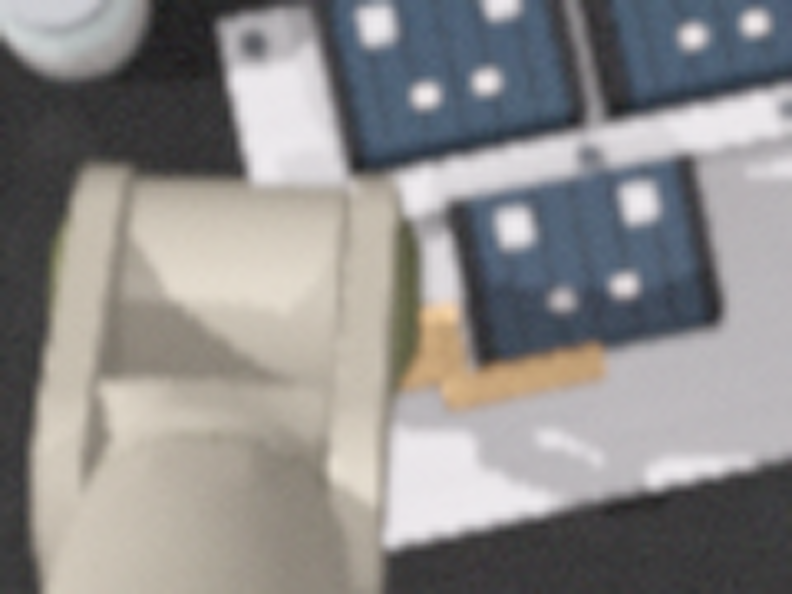

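```bash
python3 -m handwheel '[{"grip":10,"tx":0,"ty":0,"tz":2,"wx":0,"wy":0,"wz":0},{"grip":10,"tx":0,"ty":0,"tz":1,"wx":0,"wy":0,"wz":0},{"grip":10,"tx":0,"ty":0,"tz":0,"wx":0,"wy":0,"wz":0}]' 100
python3 -m handwheel '[{"grip":10,"tx":0,"ty":0,"tz":1,"wx":0,"wy":0,"wz":0},{"grip":10,"tx":0,"ty":0,"tz":0,"wx":0,"wy":0,"wz":0}]' 100
python3 - <<'E'
from h import *
plan(np.array([483.2,112.6,8]),TX)
E
```

```text
time_s: 11.73
eef_pos: [518.1, 112.3, 7.9]
ee_rot: [-0.556, 0.558, -0.437, 0.434]
force: [-11.4, -4.4, -0.4]
grip_width: 0.244
time_s: 11.9
eef_pos: [518.3, 112.4, 7.8]
ee_rot: [-0.555, 0.559, -0.438, 0.434]
force: [-14.6, -4.7, 2.3]
grip_width: 0.244
t 11.9 pos [518.3 112.4   7.8] force [-14.6  -4.7   2.3] grip 0.244
tool axes
 [[ 0.241 -0.007  0.971]
 [-0.971 -0.001  0.241]
 [-0.001 -1.    -0.007]]
turn 1 [ 0.0074 -0.0023 -0.001 ] shift now [ -8.7   0.  -34. ] shift after turn [ -8.8  -0.2 -34. ]
turn -1 [1.6000e-03 3.1392e+00 1.1600e-02] shift now [ -8.7   0.  -34. ] shift after turn [ 8.8 -0.2 34. ]
```

The lateral force now climbs steeply (15 N), so the brick is on the rail. I'll check its angle and y in the images.

```bash
cat >> h.py <<'E'
def brick(c,name,box):
    """white pads/blue top of brick: minAreaRect of blue-ish mask in box (x0,y0,x1,y1), on z=68"""
    i=c["pixels"][:,:,::-1].copy(); hsv=cv2.cvtColor(i,cv2.COLOR_BGR2HSV)
    return hsv
E
python3 - <<'E'
from h import *
c=grab("scene","s20",(200,190,300,260),8);c=grab("top","t20",(235,120,305,170),11)
E
```

```text
(no output)
```

View pics/s20.png

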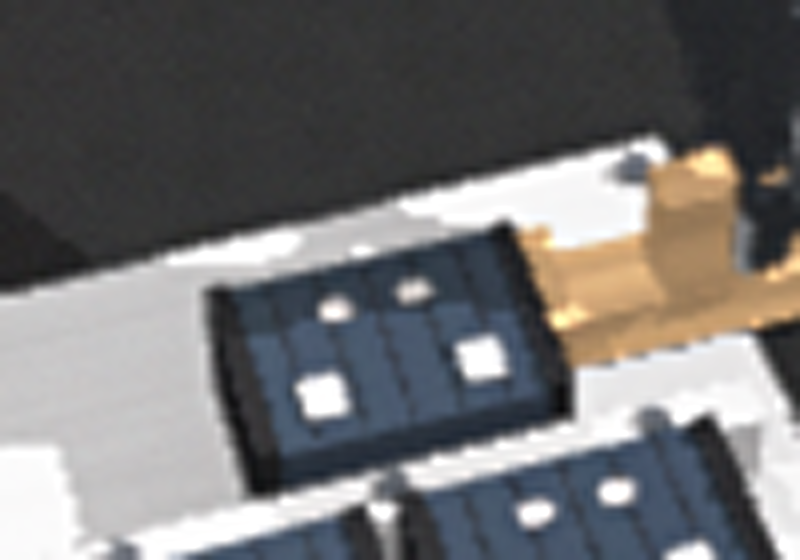

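View pics/t20.png

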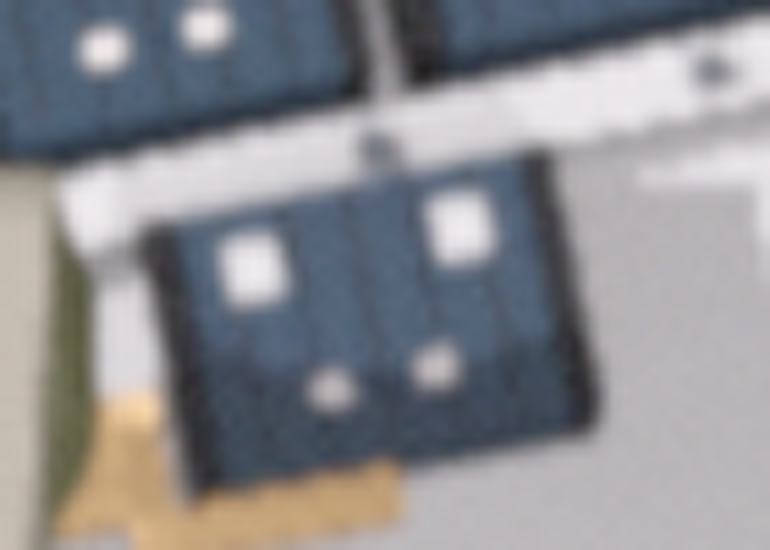

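```bash
cat >> h.py <<'E'
def pads(c,box=(225,80,330,180)):
    """bright pads enclosed by blue/dark tops: returns world xy at z=68 of blobs"""
    x0,y0,x1,y1=box; i=c["pixels"][y0:y1,x0:x1].astype(float)
    k=6; b=cv2.resize(i.astype(np.uint8),None,fx=k,fy=k,interpolation=cv2.INTER_CUBIC)
    g=cv2.cvtColor(b,cv2.COLOR_RGB2GRAY); m=(g>130).astype(np.uint8)
    n,l,st,ce=cv2.connectedComponentsWithStats(m); out=[]
    for j in range(1,n):
        if 5*k*k<=st[j,4]<=50*k*k and max(st[j,2],st[j,3])<10*k: out.append((*onz(c,((ce[j][0]+.5)/k-.5+x0,(ce[j][1]+.5)/k-.5+y0),68)[:2],st[j,4]/k/k))
    return out
E
python3 - <<'E'
from h import *
c=grab("top")
for x,y,a in pads(c):
    d=np.array([x,y,0])-O; print("tray x %.1f y %.1f area %.1f"%(d@TX,d@TY,a))
E
```

```text
tray x 84.1 y 138.6 area 39.3
tray x 24.1 y 138.7 area 40.2
tray x -12.4 y 148.2 area 14.9
tray x -45.8 y 138.5 area 40.8
tray x -105.8 y 138.5 area 40.8
tray x 69.2 y 100.7 area 18.5
tray x 39.2 y 100.8 area 18.4
tray x -60.8 y 100.5 area 19.4
tray x -90.4 y 100.4 area 19.4
tray x -3.1 y 28.9 area 42.6
tray x -63.3 y 29.9 area 42.0
tray x -18.6 y -8.0 area 12.9
tray x -48.6 y -8.1 area 10.5
```

Step 1 is met: against the fitted bricks' pads as reference, the loose brick sits at y≈9 of 10, within ~1° of parallel, x≈−33. Now I feed it along the rail.

```bash
python3 -m handwheel '[{"grip":10,"tx":2,"ty":0,"tz":0,"wx":0,"wy":0,"wz":0},{"grip":10,"tx":3,"ty":0,"tz":0,"wx":0,"wy":0,"wz":0},{"grip":10,"tx":5,"ty":0,"tz":0,"wx":0,"wy":0,"wz":0},{"grip":10,"tx":5,"ty":0,"tz":0,"wx":0,"wy":0,"wz":0},{"grip":10,"tx":5,"ty":0,"tz":0,"wx":0,"wy":0,"wz":0},{"grip":10,"tx":5,"ty":0,"tz":0,"wx":0,"wy":0,"wz":0},{"grip":10,"tx":5,"ty":0,"tz":0,"wx":0,"wy":0,"wz":0}]' 100
python3 - <<'E'
from h import *
plan(np.array([483.2,112.6,8]),TX)
s=sense();print("F tray",s["force"]@TX,s["force"]@TY)
c=grab("top")
for x,y,a in pads(c):
    d=np.array([x,y,0])-O
    if d@TY<60: print("tray x %.1f y %.1f area %.1f"%(d@TX,d@TY,a))
E
```

```text
time_s: 12.63
eef_pos: [523.9, 86.4, 7.5]
ee_rot: [-0.556, 0.558, -0.439, 0.431]
force: [-19.0, 13.2, 5.1]
grip_width: 0.245
t 12.63 pos [523.9  86.4   7.5] force [-19.   13.2   5.1] grip 0.245
tool axes
 [[ 0.242 -0.011  0.97 ]
 [-0.97   0.004  0.242]
 [-0.007 -1.    -0.009]]
turn 1 [ 0.0092 -0.0011 -0.0067] shift now [-35.2   0.  -33.2] shift after turn [-35.3  -0.5 -33.2]
turn -1 [0.0105 3.1404 0.0144] shift now [-35.2   0.  -33.2] shift after turn [35.3 -0.5 33.2]
F tray -17.376366657924937 -15.20925086935845
tray x 17.9 y 30.7 area 42.5
tray x -42.1 y 30.6 area 42.4
tray x 3.2 y -7.0 area 12.3
tray x -26.9 y -7.1 area 10.7
```

Feeding works: the brick is at x≈−12, y≈10, angle ≈0. I ease the lateral load by 1 mm and continue.

```bash
python3 -m handwheel '[{"grip":10,"tx":5,"ty":0,"tz":-0.5,"wx":0,"wy":0,"wz":0},{"grip":10,"tx":5,"ty":0,"tz":-0.5,"wx":0,"wy":0,"wz":0},{"grip":10,"tx":5,"ty":0,"tz":0,"wx":0,"wy":0,"wz":0},{"grip":10,"tx":5,"ty":0,"tz":0,"wx":0,"wy":0,"wz":0},{"grip":10,"tx":5,"ty":0,"tz":0,"wx":0,"wy":0,"wz":0},{"grip":10,"tx":5,"ty":0,"tz":0,"wx":0,"wy":0,"wz":0},{"grip":10,"tx":5,"ty":0,"tz":0,"wx":0,"wy":0,"wz":0},{"grip":10,"tx":5,"ty":0,"tz":0,"wx":0,"wy":0,"wz":0},{"grip":10,"tx":5,"ty":0,"tz":0,"wx":0,"wy":0,"wz":0}]' 100
python3 - <<'E'
from h import *
plan(np.array([483.2,112.6,8]),TX)
s=sense();print("F tray",s["force"]@TX,s["force"]@TY)
c=grab("top","t21",(235,100,365,190),6)
for x,y,a in pads(c):
    d=np.array([x,y,0])-O
    if d@TY<60: print("tray x %.1f y %.1f area %.1f"%(d@TX,d@TY,a))
E
```

```text
time_s: 13.43
eef_pos: [535.0, 42.0, 7.5]
ee_rot: [-0.557, 0.558, -0.438, 0.432]
force: [-13.9, 10.3, 1.7]
grip_width: 0.244
t 13.43 pos [535.   42.    7.5] force [-13.9  10.3   1.7] grip 0.244
tool axes
 [[ 0.242 -0.008  0.97 ]
 [-0.97   0.004  0.242]
 [-0.006 -1.    -0.007]]
turn 1 [ 0.0071 -0.0007 -0.0056] shift now [-81.1   0.2 -33.2] shift after turn [-81.1  -0.5 -33.1]
turn -1 [0.0087 3.1409 0.0111] shift now [-81.1   0.2 -33.2] shift after turn [81.1 -0.5 33.1]
F tray -13.387352608006665 -10.93223292283132
tray x 63.6 y 30.7 area 41.3
tray x 3.6 y 30.5 area 42.8
tray x 48.7 y -6.5 area 13.0
tray x 18.8 y -7.2 area 10.9
```

View pics/t21.png

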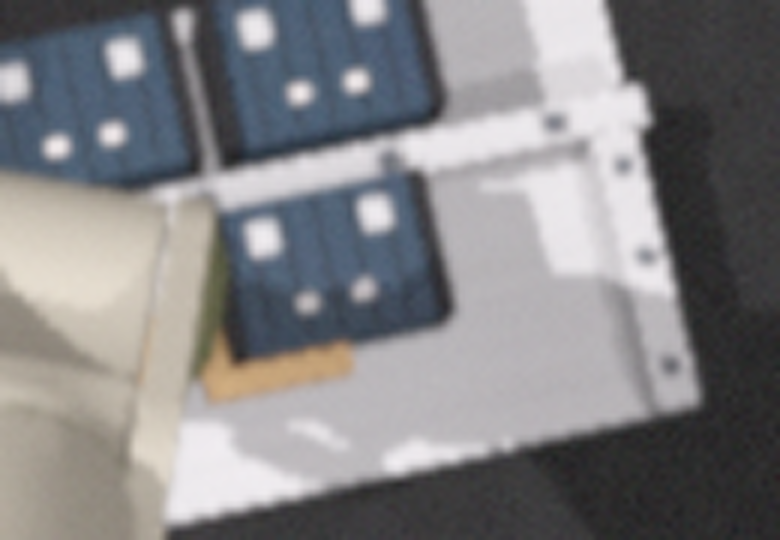

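The brick is at x≈34, still flat on the rail in t21, with the lip alongside.

```bash
python3 -m handwheel '[{"grip":10,"tx":5,"ty":0,"tz":0,"wx":0,"wy":0,"wz":0},{"grip":10,"tx":5,"ty":0,"tz":0,"wx":0,"wy":0,"wz":0},{"grip":10,"tx":5,"ty":0,"tz":0,"wx":0,"wy":0,"wz":0},{"grip":10,"tx":5,"ty":0,"tz":0,"wx":0,"wy":0,"wz":0},{"grip":10,"tx":5,"ty":0,"tz":0,"wx":0,"wy":0,"wz":0},{"grip":10,"tx":5,"ty":0,"tz":0,"wx":0,"wy":0,"wz":0},{"grip":10,"tx":5,"ty":0,"tz":0,"wx":0,"wy":0,"wz":0},{"grip":10,"tx":5,"ty":0,"tz":0,"wx":0,"wy":0,"wz":0},{"grip":10,"tx":5,"ty":0,"tz":0,"wx":0,"wy":0,"wz":0}]' 100
python3 - <<'E'
from h import *
plan(np.array([483.2,112.6,8]),TX)
s=sense();print("F tray",s["force"]@TX,s["force"]@TY)
c=grab("top")
for x,y,a in pads(c):
    d=np.array([x,y,0])-O
    if d@TY<60: print("tray x %.1f y %.1f area %.1f"%(d@TX,d@TY,a))
E
```

```text
time_s: 14.23
eef_pos: [546.0, -1.5, 7.5]
ee_rot: [-0.557, 0.558, -0.438, 0.432]
force: [-14.4, 11.9, 1.6]
grip_width: 0.247
t 14.23 pos [546.   -1.5   7.5] force [-14.4  11.9   1.6] grip 0.247
tool axes
 [[ 0.242 -0.008  0.97 ]
 [-0.97   0.004  0.242]
 [-0.006 -1.    -0.007]]
turn 1 [ 0.0069 -0.0007 -0.006 ] shift now [-125.9    0.5  -33.3] shift after turn [-125.9   -0.5  -33.2]
turn -1 [0.0094 3.1409 0.0109] shift now [-125.9    0.5  -33.3] shift after turn [125.9  -0.5  33.2]
F tray -15.023339394937533 -11.12250016660903
tray x 108.6 y 30.8 area 41.1
tray x 93.5 y -6.3 area 12.7
tray x 63.3 y -7.3 area 10.0
```

```bash
python3 -m handwheel '[{"grip":10,"tx":5,"ty":0,"tz":0,"wx":0,"wy":0,"wz":0},{"grip":10,"tx":5,"ty":0,"tz":0,"wx":0,"wy":0,"wz":0},{"grip":10,"tx":5,"ty":0,"tz":0,"wx":0,"wy":0,"wz":0},{"grip":10,"tx":5,"ty":0,"tz":0,"wx":0,"wy":0,"wz":0},{"grip":10,"tx":5,"ty":0,"tz":0,"wx":0,"wy":0,"wz":0},{"grip":10,"tx":5,"ty":0,"tz":0,"wx":0,"wy":0,"wz":0},{"grip":10,"tx":5,"ty":0,"tz":0,"wx":0,"wy":0,"wz":0},{"grip":10,"tx":5,"ty":0,"tz":0,"wx":0,"wy":0,"wz":0},{"grip":10,"tx":3,"ty":0,"tz":0,"wx":0,"wy":0,"wz":0}]' 100
python3 -m handwheel '[{"grip":10,"tx":3,"ty":0,"tz":0,"wx":0,"wy":0,"wz":0},{"grip":10,"tx":2,"ty":0,"tz":0,"wx":0,"wy":0,"wz":0}]' 100
python3 - <<'E'
from h import *
plan(np.array([483.2,112.6,8]),TX)
s=sense();print("F tray",s["force"]@TX,s["force"]@TY)
c=grab("top")
for x,y,a in pads(c):
    d=np.array([x,y,0])-O
    if d@TY<60: print("tray x %.1f y %.1f area %.1f"%(d@TX,d@TY,a))
E
```

```text
time_s: 15.03
eef_pos: [556.6, -43.3, 7.5]
ee_rot: [-0.557, 0.558, -0.438, 0.432]
force: [-13.8, 11.5, 2.2]
grip_width: 0.249
time_s: 15.2
eef_pos: [557.8, -47.9, 7.5]
ee_rot: [-0.557, 0.558, -0.438, 0.432]
force: [-13.9, 11.0, 2.7]
grip_width: 0.248
t 15.2 pos [557.8 -47.9   7.5] force [-13.9  11.    2.7] grip 0.248
tool axes
 [[ 0.242 -0.008  0.97 ]
 [-0.97   0.004  0.242]
 [-0.006 -1.    -0.007]]
turn 1 [ 0.0068 -0.0007 -0.0063] shift now [-173.8    0.8  -33.4] shift after turn [-173.8   -0.5  -33.3]
turn -1 [0.01   3.1409 0.0107] shift now [-173.8    0.8  -33.4] shift after turn [173.8  -0.5  33.3]
F tray -14.007394341388851 -10.81176002193903
tray x 156.5 y 30.7 area 40.6
tray x 142.0 y -5.9 area 13.6
tray x 111.9 y -7.1 area 9.9
```

```bash
python3 -m handwheel '[{"grip":10,"tx":2,"ty":0,"tz":0,"wx":0,"wy":0,"wz":0},{"grip":10,"tx":1,"ty":0,"tz":0,"wx":0,"wy":0,"wz":0},{"grip":10,"tx":1,"ty":0,"tz":0,"wx":0,"wy":0,"wz":0}]' 100
python3 -m handwheel '[{"grip":10,"tx":1,"ty":0,"tz":0,"wx":0,"wy":0,"wz":0},{"grip":10,"tx":1,"ty":0,"tz":0,"wx":0,"wy":0,"wz":0}]' 100
python3 - <<'E'
from h import *
plan(np.array([483.2,112.6,8]),TX)
s=sense();print("F tray",s["force"]@TX,s["force"]@TY)
c=grab("top","t22",(235,100,365,190),6);grab("scene","s22",(130,190,280,300),5)
for x,y,a in pads(c):
    d=np.array([x,y,0])-O
    if d@TY<60: print("tray x %.1f y %.1f area %.1f"%(d@TX,d@TY,a))
E
```

```text
time_s: 15.5
eef_pos: [558.4, -50.8, 7.6]
ee_rot: [-0.557, 0.558, -0.439, 0.431]
force: [-15.9, 19.5, 7.1]
grip_width: 0.246
time_s: 15.67
eef_pos: [558.4, -50.8, 7.8]
ee_rot: [0.558, -0.557, 0.44, -0.43]
force: [-18.1, 31.4, 11.5]
grip_width: 0.239
t 15.67 pos [558.4 -50.8   7.8] force [-18.1  31.4  11.5] grip 0.239
tool axes
 [[ 0.242 -0.01   0.97 ]
 [-0.97   0.009  0.242]
 [-0.011 -1.    -0.008]]
turn 1 [ 0.0076 -0.0006 -0.0112] shift now [-176.7    2.   -33.4] shift after turn [-176.7   -0.2  -33.3]
turn -1 [0.0176 3.1409 0.012 ] shift now [-176.7    2.   -33.4] shift after turn [176.7  -0.2  33.3]
F tray -34.825257836043725 -9.893731588097928
tray x 158.7 y 31.1 area 36.8
tray x 144.8 y -5.9 area 14.8
tray x 114.5 y -6.9 area 9.7
```

View pics/s22.png

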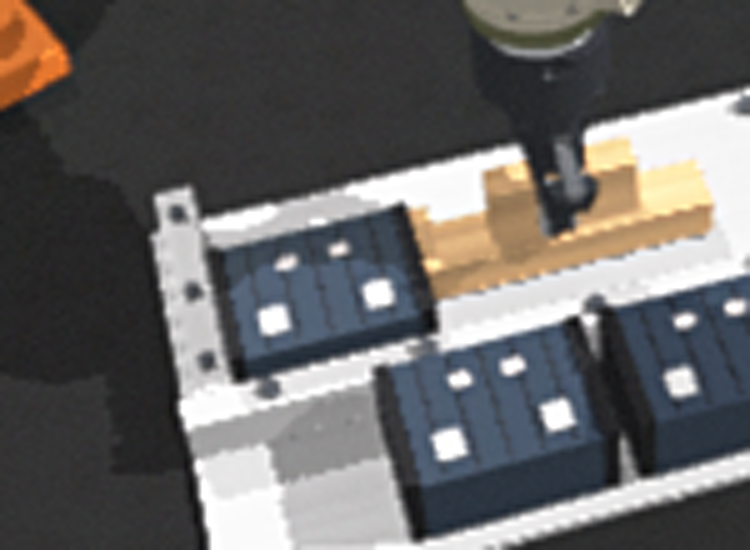

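View pics/t22.png

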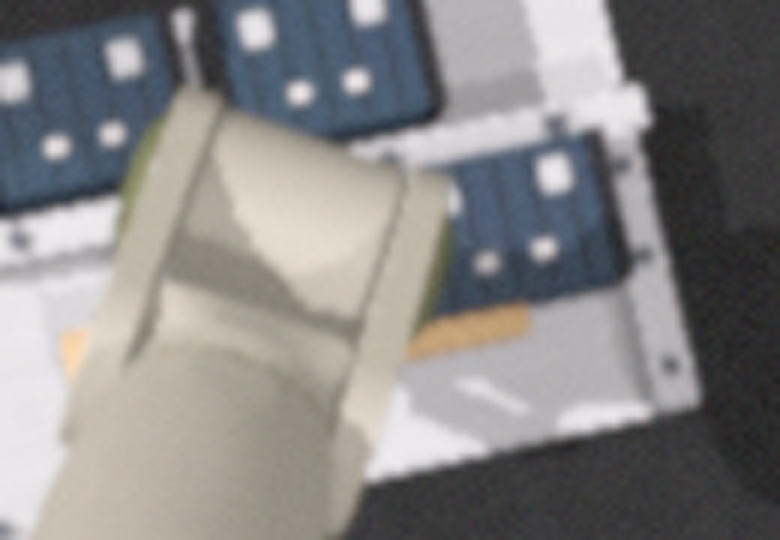

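The brick is home: the feed force jumped to 35 N, its centre is at x≈129 y≈10, and s22 shows it against stop and rail. I unload both directions together, then back off.

```bash
python3 -m handwheel '[{"grip":10,"tx":-1.5,"ty":0,"tz":-0.5,"wx":0,"wy":0,"wz":0},{"grip":10,"tx":-1.5,"ty":0,"tz":-1,"wx":0,"wy":0,"wz":0},{"grip":10,"tx":-1,"ty":0,"tz":-1,"wx":0,"wy":0,"wz":0},{"grip":10,"tx":-0.5,"ty":0,"tz":-1,"wx":0,"wy":0,"wz":0},{"grip":10,"tx":0,"ty":0,"tz":0,"wx":0,"wy":0,"wz":0}]' 100
python3 - <<'E'
from h import *
s=sense();print("F tray",s["force"]@TX,s["force"]@TY,s["force"],s["eef_pos"])
c=grab("top")
for x,y,a in pads(c):
    d=np.array([x,y,0])-O
    if d@TY<60: print("tray x %.1f y %.1f area %.1f"%(d@TX,d@TY,a))
E
```

```text
time_s: 16.18
eef_pos: [557.7, -51.3, 8.2]
ee_rot: [0.558, -0.557, 0.435, -0.434]
force: [-1.0, 5.5, -4.2]
grip_width: 0.245
F tray -5.563241837089595 0.41339971125217273 [-0.95091854  5.49708106 -4.21090589] [557.65397709 -51.34020405   8.19372459]
tray x 158.7 y 31.2 area 36.8
tray x 144.7 y -6.5 area 17.8
tray x 114.5 y -6.8 area 10.1
```

Lateral force is now zero and the brick hasn't moved. Next I move the lip away in −y, then back off in −x.

```bash
python3 -m handwheel '[{"grip":10,"tx":-1,"ty":0,"tz":-2,"wx":0,"wy":0,"wz":0},{"grip":10,"tx":-2,"ty":0,"tz":-3,"wx":0,"wy":0,"wz":0},{"grip":10,"tx":-6,"ty":0,"tz":-4,"wx":0,"wy":0,"wz":0},{"grip":10,"tx":-15,"ty":-2,"tz":-4,"wx":0,"wy":0,"wz":0},{"grip":10,"tx":-20,"ty":-5,"tz":-2,"wx":0,"wy":0,"wz":0},{"grip":10,"tx":-20,"ty":-5,"tz":0,"wx":0,"wy":0,"wz":0},{"grip":10,"tx":-20,"ty":-5,"tz":0,"wx":0,"wy":0,"wz":0},{"grip":10,"tx":-20,"ty":-5,"tz":0,"wx":0,"wy":0,"wz":0},{"grip":10,"tx":0,"ty":0,"tz":0,"wx":0,"wy":0,"wz":0}]' 100
python3 - <<'E'
from h import *
s=sense();print(s["force"])
plan(np.array([533.9,301.8,20]),SX)
c=grab("top","t23",(225,100,365,190),5.6);grab("scene","s23",(130,170,330,300),4)
for x,y,a in pads(c):
    d=np.array([x,y,0])-O
    if d@TY<60: print("tray x %.1f y %.1f area %.1f"%(d@TX,d@TY,a))
E
```

```text
time_s: 16.98
eef_pos: [517.8, 47.4, 31.7]
ee_rot: [0.558, -0.558, 0.434, -0.435]
force: [-0.1, 0.2, -1.9]
grip_width: 0.245
[-0.13837534  0.20700003 -1.94060306]
t 16.98 pos [517.8  47.4  31.7] force [-0.1  0.2 -1.9] grip 0.245
tool axes
 [[ 0.245  0.002  0.969]
 [-0.969  0.     0.245]
 [ 0.    -1.     0.002]]
turn 1 [-0.0019  0.1407  0.0003] shift now [-242.7   11.8   78. ] shift after turn [-251.2   11.7   43.3]
turn -1 [ 4.0000e-04 -3.0009e+00  2.9000e-03] shift now [-242.7   11.8   78. ] shift after turn [251.2  11.7 -43.3]
tray x 158.7 y 31.1 area 37.2
tray x 99.2 y 30.6 area 40.6
tray x 144.5 y -7.0 area 19.9
tray x 114.4 y -7.0 area 19.8
```

View pics/s23.png

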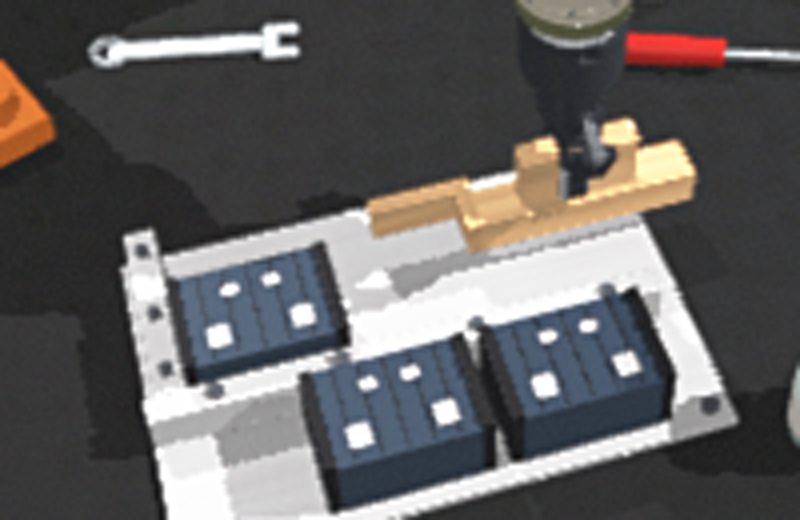

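View pics/t23.png

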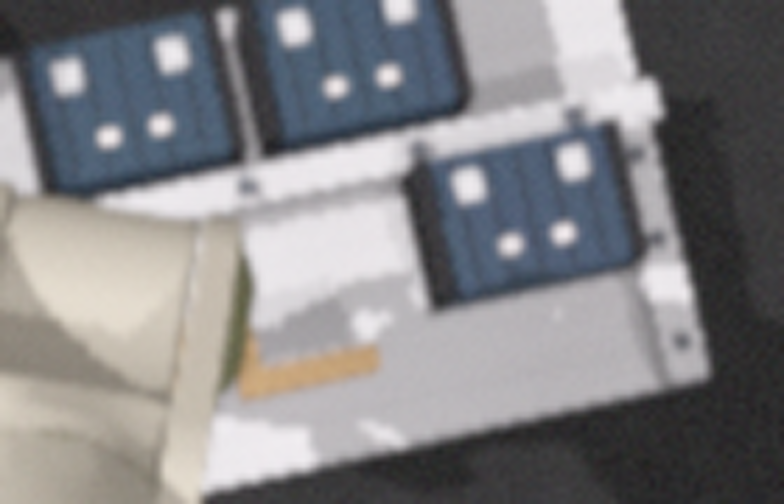

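The stick is clear of the brick, and the brick is unmoved (x≈129, y≈10, ~0.5°). I carry the stick back to its old spot.

```bash
python3 -m handwheel '[{"grip":10,"tx":-20,"ty":0,"tz":3,"wx":0,"wy":0,"wz":0},{"grip":10,"tx":-30,"ty":0,"tz":10,"wx":0,"wy":0,"wz":0},{"grip":10,"tx":-30,"ty":0,"tz":10,"wx":0,"wy":0,"wz":0},{"grip":10,"tx":-30,"ty":0,"tz":10,"wx":0,"wy":0,"wz":0},{"grip":10,"tx":-30,"ty":0,"tz":10,"wx":0,"wy":0,"wz":0},{"grip":10,"tx":-30,"ty":0,"tz":10,"wx":0,"wy":0,"wz":0},{"grip":10,"tx":-30,"ty":0,"tz":10,"wx":0,"wy":0,"wz":0},{"grip":10,"tx":-25,"ty":0,"tz":8,"wx":0,"wy":0,"wz":0},{"grip":10,"tx":-18,"ty":0,"tz":7,"wx":0,"wy":0.069,"wz":0},{"grip":10,"tx":0,"ty":0,"tz":0,"wx":0,"wy":0.069,"wz":0}]' 100
python3 -m handwheel '[{"grip":10,"tx":0,"ty":0,"tz":0,"wx":0,"wy":0,"wz":0},{"grip":10,"tx":0,"ty":0,"tz":0,"wx":0,"wy":0,"wz":0}]' 100
python3 - <<'E'
from h import *
s=sense();print(s["force"])
plan(np.array([533.9,301.8,-4.4]),SX)
c=grab("top","t24",(125,100,265,190),5.6);grab("scene","s24",(260,160,400,250),5.6)
E
```

```text
time_s: 17.92
eef_pos: [535.4, 301.9, 30.2]
ee_rot: [0.526, -0.525, 0.473, -0.473]
force: [0.7, -0.4, -1.6]
grip_width: 0.247
time_s: 18.08
eef_pos: [535.3, 298.5, 30.2]
ee_rot: [-0.526, 0.527, -0.472, 0.472]
force: [-0.2, -0.2, -2.1]
grip_width: 0.248
[-0.22321276 -0.22286914 -2.13287898]
t 18.08 pos [535.3 298.5  30.2] force [-0.2 -0.2 -2.1] grip 0.248
tool axes
 [[ 0.108 -0.     0.994]
 [-0.994 -0.     0.108]
 [ 0.    -1.    -0.   ]]
turn 1 [0.0002 0.0011 0.0004] shift now [-3.4 34.6 -1. ] shift after turn [-3.4 34.6 -1. ]
turn -1 [ 6.0000e-04 -3.1405e+00 -4.0000e-04] shift now [-3.4 34.6 -1. ] shift after turn [ 3.4 34.6  1. ]
```

View pics/s24.png

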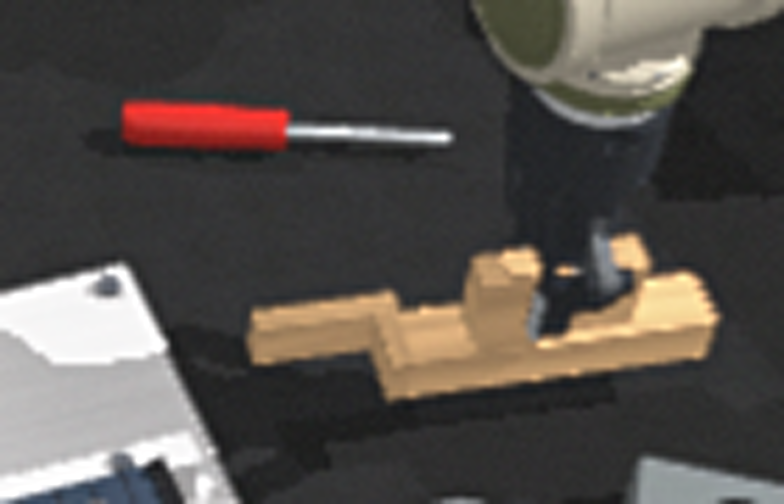

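View pics/t24.png

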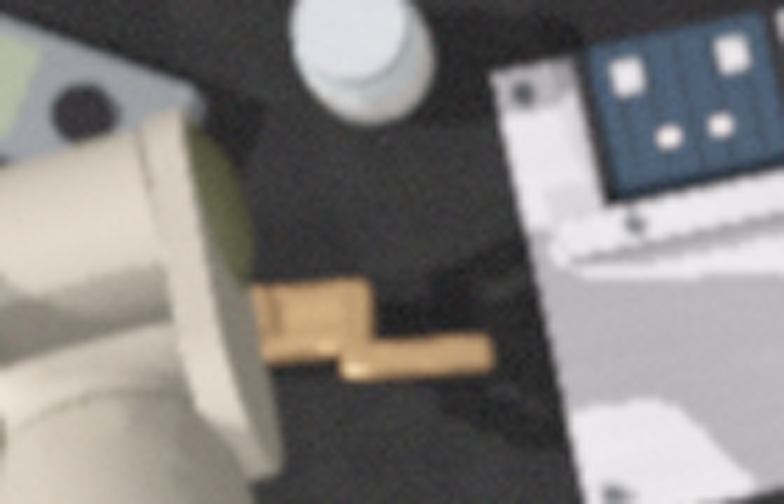

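The stick is level, off the tray (~27 mm gap at the lip tip in t24), and clear of the other items. I lower it gently.

```bash
python3 -m handwheel '[{"grip":10,"tx":-3,"ty":6,"tz":0,"wx":0,"wy":0,"wz":0},{"grip":10,"tx":0,"ty":8,"tz":0,"wx":0,"wy":0,"wz":0},{"grip":10,"tx":0,"ty":8,"tz":0,"wx":0,"wy":0,"wz":0},{"grip":10,"tx":0,"ty":5,"tz":0,"wx":0,"wy":0,"wz":0},{"grip":10,"tx":0,"ty":3,"tz":0,"wx":0,"wy":0,"wz":0},{"grip":10,"tx":0,"ty":0,"tz":0,"wx":0,"wy":0,"wz":0}]' 100
python3 -m handwheel '[{"grip":10,"tx":0,"ty":1.5,"tz":0,"wx":0,"wy":0,"wz":0},{"grip":10,"tx":0,"ty":1.5,"tz":0,"wx":0,"wy":0,"wz":0},{"grip":10,"tx":0,"ty":0,"tz":0,"wx":0,"wy":0,"wz":0}]' 100
```

```text
time_s: 18.68
eef_pos: [534.2, 302.1, -0.5]
ee_rot: [-0.526, 0.527, -0.473, 0.472]
force: [0.0, -0.0, -1.7]
grip_width: 0.249
time_s: 18.93
eef_pos: [534.7, 302.4, -2.4]
ee_rot: [0.526, -0.526, 0.473, -0.473]
force: [-0.9, -0.2, -1.7]
grip_width: 0.244
```

```bash
python3 -m handwheel '[{"grip":10,"tx":0,"ty":1.5,"tz":0,"wx":0,"wy":0,"wz":0},{"grip":10,"tx":0,"ty":1,"tz":0,"wx":0,"wy":0,"wz":0},{"grip":10,"tx":0,"ty":0,"tz":0,"wx":0,"wy":0,"wz":0}]' 100
```

```text
time_s: 19.18
eef_pos: [534.8, 302.4, -4.4]
ee_rot: [0.526, -0.526, 0.472, -0.473]
force: [-2.0, -0.1, 2.7]
grip_width: 0.241
```

It has touched down (vertical force turned from −1.7 to +2.7 N). I release and withdraw straight up.

```bash
python3 -m handwheel '[{"grip":44,"tx":0,"ty":0,"tz":0,"wx":0,"wy":0,"wz":0},{"grip":44,"tx":0,"ty":0,"tz":0,"wx":0,"wy":0,"wz":0},{"grip":44,"tx":0,"ty":0,"tz":0,"wx":0,"wy":0,"wz":0},{"grip":44,"tx":0,"ty":0,"tz":0,"wx":0,"wy":0,"wz":0},{"grip":44,"tx":0,"ty":-5,"tz":0,"wx":0,"wy":0,"wz":0},{"grip":44,"tx":0,"ty":-12,"tz":0,"wx":0,"wy":0,"wz":0},{"grip":44,"tx":0,"ty":-20,"tz":0,"wx":0,"wy":0,"wz":0},{"grip":44,"tx":0,"ty":-25,"tz":0,"wx":0,"wy":0,"wz":0},{"grip":44,"tx":0,"ty":-30,"tz":0,"wx":0,"wy":0,"wz":0},{"grip":44,"tx":0,"ty":-30,"tz":0,"wx":0,"wy":0,"wz":0}]' 25
python3 -m handwheel '[{"grip":44,"tx":0,"ty":-30,"tz":-20,"wx":0,"wy":0,"wz":0},{"grip":44,"tx":0,"ty":-30,"tz":-30,"wx":0,"wy":0,"wz":0},{"grip":44,"tx":0,"ty":0,"tz":-30,"wx":0,"wy":0,"wz":0},{"grip":44,"tx":0,"ty":0,"tz":-30,"wx":0,"wy":0,"wz":0},{"grip":44,"tx":0,"ty":0,"tz":-30,"wx":0,"wy":0,"wz":0},{"grip":44,"tx":0,"ty":0,"tz":0,"wx":0,"wy":0,"wz":0}]' 25
python3 - <<'E'
from h import *
t=grab("top","t25",(0,0,512,384),1.56);s=grab("scene","s25",(0,0,512,384),1.56)
for x,y,a in pads(t):
    d=np.array([x,y,0])-O
    if d@TY<60: print("tray x %.1f y %.1f area %.1f"%(d@TX,d@TY,a))
E
```

```text
time_s: 20.02
eef_pos: [534.5, 302.3, 119.5]
ee_rot: [0.526, -0.526, 0.472, -0.473]
force: [0.7, 0.3, 0.2]
grip_width: 0.512
time_s: 20.52
eef_pos: [391.8, 287.3, 177.9]
ee_rot: [-0.526, 0.526, -0.472, 0.472]
force: [-0.8, -0.1, 0.6]
grip_width: 0.515
tray x 158.8 y 31.1 area 34.6
tray x 99.2 y 30.7 area 37.6
tray x 144.6 y -6.9 area 17.5
tray x 114.5 y -6.9 area 17.0
```

View pics/s25.png

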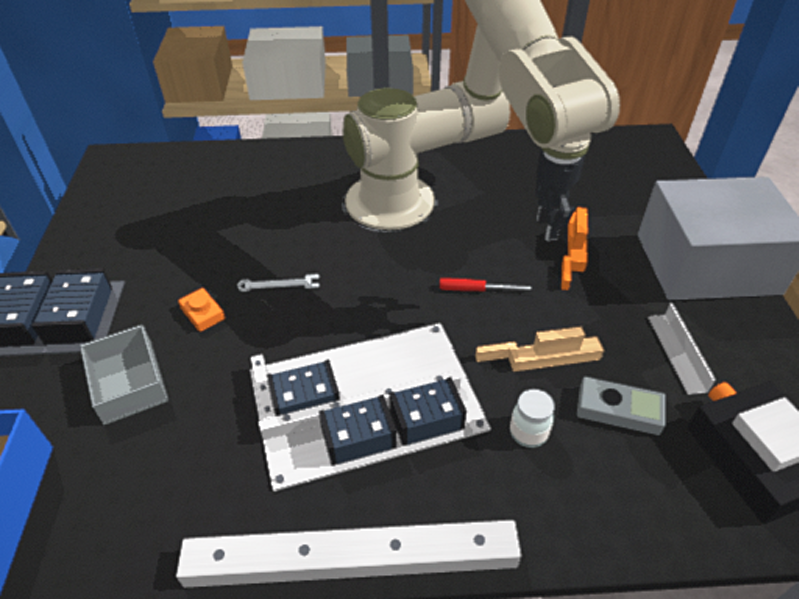

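View pics/t25.png

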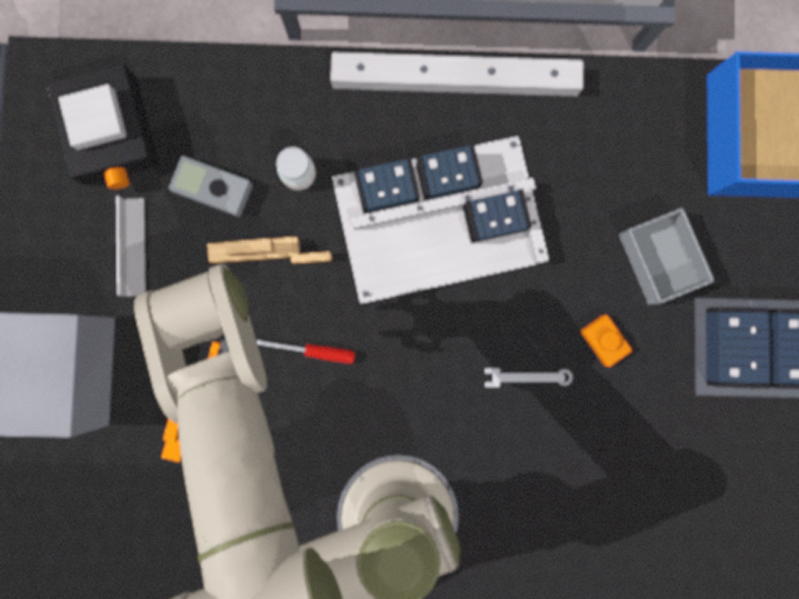

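Both views show the brick home at the stop and rail, and the stick flat on the bench where it started, off the tray. The bystanders are at their starting pixels, and the arm is clear and still.

```bash
python3 -c "
from rig import ctrl; print(ctrl.finish_job())"
```

```text
the job is handed in; nothing more can be done
None
```

I gripped the wooden stick by its rib and pushed the brick sideways onto the rail at tray x ≈ −33 mm. I then fed it along the rail to the end stop, laid the stick back at its starting spot and let go. The job was handed in at about 20.6 s, and no verdict was reported.

**Final checks:**
- **Brick:** using the fitted bricks' white pads as reference, its centre measured about x = 129, y = 10 mm, with home at 130, 10. It was under 1° off the rail and did not move when the stick backed off. During the feed it stayed at y ≈ 10, and the feed force jumped from about 14 to 35 N at the stop.
- **Stick:** the pictures show it flat on the bench and clear of the tray. Touchdown registered as a change in vertical force from −1.7 to +2.7 N.
- **Bystanders:** all appear at their starting positions in both views.

**Disagreements and corrections:**
- **Fingertip height:** the fingertips appeared about 30–40 mm higher in the images than the reported TCP. I set the grasp height from the pictures and force instead, so the TCP read about −4 mm at the grasp. I found no cause for the difference.
- **First grip:** it was too shallow, and a small correction then went the wrong way along the rib. I reopened the fingers and gripped again before lifting.

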